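Move the press-and-turn safety cap to the fresh bottle

TASK

The capped bottle in one of the two leaning bottle stands is empty: press its safety cap firmly down along the neck, turn it anticlockwise while it is down, and lift it off. Put the same cap on the open fresh bottle in the other stand, press it firmly down and turn it clockwise until it has locked again, then let go of it. Do not knock the beaker, the amber bottle or the wash bottle about.

Things in the scene. Friction and masses are not known exactly. Their poses are not given: they have to be found in the camera images.
- cap_center (a point): Grey round ribbed safety cap, side wall 50 mm across, 34 mm high; a vent nipple stands 13 mm above its top. About 60 g. Point: on its axis, half-way up the side wall. z points out of its top along the axis. Three lugs inside, 120 degrees apart (one towards this x axis), 6 mm wide, 9 to 13 mm below this point, point inwards. A sprung liner under the top bears on the bottle's rim.
- used_lock (a point): Where the cap's centre is while locked on the used bottle (start); z along the neck. To free it: about 7 N starts it moving down, about 16 N has it 4.5 mm down, where it can turn (bottom 6.5 mm, 21 N). Held down, turn it anticlockwise (seen from its top) 43 to 77 degrees, best 60; a stop follows at about 78. Then it lifts straight off along z.
- used_mouth (a point): Centre of the mouth's rim of the used bottle: white plastic, 81 mm across, neck 31 mm, fixed in a steel stand, leaning 30 degrees from vertical to the stand's front. z points out of the mouth along the neck. The bottle's shoulder starts 39 mm below the rim, so fingers beside the cap have room down to there. The stand itself is lower than 0.17 m.
- fresh_mouth (a point): Centre of the mouth's rim of the open fresh bottle in the other stand: same bottle, same lean, z out of the mouth along the neck. The bottle is turned about its own axis by an amount that differs each time and that this frame does not show. It is held by a clamp band and does not turn in ordinary use.
- fresh_ridges (a point): On the fresh bottle's axis, 8 mm below the rim: top of three ridges round the neck (40 mm across) with three gaps between them, 120 degrees apart. The lugs enter only at the gaps (within 17 degrees of their middle): find them by looking or feel. Lugs lying on the ridges: cap's centre 5 mm above the mouth point; in the gaps it sinks freely to the mouth point, then meets the spring.
- fresh_lock (a point): Where the cap's centre must finally be, locked on the fresh bottle: 3 mm below the rim, z along the neck. To lock: with the lugs in the gaps press to 4.5 mm below this point (about 16 N; bottom 6.5 mm), turn clockwise 43 to 77 degrees to the stop, let the spring lift it into the pockets. Not pressed enough it meets the teeth; left short of the stop it stays 4 mm low or pops up 3 mm.
- beaker: small glass beaker, 70 mm across and 100 mm high, loose, a bystander; origin at the centre of its underside
- amber: small amber reagent bottle with a white top, 49 mm across and 96 mm high, loose, a bystander; origin at the centre of its underside
- wash_bottle: white wash bottle with a bent spout, 236 mm high, loose, a bystander; origin at its underside
There are look-alikes about, which are no part of the job. What is shaped like the part that bears cap_center but black is not meant.

How it is judged:
By the outcome, as a careful person would: the job done as asked, in the order asked, and still so for the second after the job is handed in, with the robot touching nothing.
It also fails if it takes over 58 s, if anything falls off the work surface, if the arm or the gripper's body presses on something with over 40 N, if the wrist force passes 120 N, or if a joint passes its speed limit or range.

ROBOT

A 6-joint arm with a two-finger parallel gripper is mounted at the origin on a cart in front of the work surface, level with it; the furniture and walls round the work are solid. World frame = base frame: x ahead of the robot, y to its left, z up, the work surface at z = 0. Lengths are in m, angles in rad, forces in N, time in s.
With the tool pointing down it reaches from about 0.25 to 0.8 m from the base axis. Payload 3.9 kg.
Tool frame: the origin (TCP) lies at the very end of the fingers, on their centre line; the grasp point (between the pads) lies ctrl.grasp_offset behind it (ctrl.grasp_offset is the distance from the TCP to the grasp point, in m); y points along the fingers, x is the direction in which the jaws open and shut, and the axes are right-handed (so a half turn about y gives the same grasp; the last joint's range is limited). The gripper opens to 85 mm and grips with 20 to 120 N. Pads are 22 mm wide; open, the fingers measure 114 mm over their backs; the gripper's body (76 mm by 85 mm) begins 54 mm behind the grasp point. The pads swing forward as they close: fully open they stand 13 mm farther back than shut.
Start: joints at [-1.164, 0.26, -0.138, 1.173, 0, 1.571], TCP at [0.208, -0.482, 0.231] pointing down, gripper open.
Joint ranges: [-2.78, 2.78], [-0.83, 1.72], [-1.28, 1.37], [-1.9, 2.12], [-1.57, 1.48], [-3.14, 3.14]. Speed limits (rad/s): [2.57, 2.57, 3.14, 3.14, 3.14, 3.14].

INTERFACE

Orientations are given as a unit quaternion [x, y, z, w].
In Python, from cell import read_state, viewer, ctrl, boxes_of, regions_of gives the robot as it stands.
- The arm moves only by the tool carry_out, never from a script. Its argument "targets" is a list of rows, each an object with "translation": the shift along the tool's x, y, z in m, a list of three; "rotation": the turn, a rotation vector about the tool's x, y, z in rad, a list of three; "hand": the opening, from 0 (shut) to 1 (fully open). A call has 1 to 20 rows; each row is the pose to reach, as a shift and turn from the pose commanded when the call began, along the tool's axes at that moment; what a row does not reach only later rows make up. A row lasts 1/8 s, in which the tool goes at most 62.5 mm and 10.7 degrees, less where a joint would pass 70% of its speed; a pose out of reach is approached as far as the arm can. A call with a gripper value outside its range is refused whole. The fingers move at their own pace and stop on an object; "grip_force" is the grip in N (left out, the last holds). Time passes only in rows, so rows that repeat a pose let the fingers close. It gives the time, the measured TCP pose, the force and the opening at its end, in the units of the state.
- read_state(): the state, without advancing time (a new reading comes with each control period).
- viewer.get_image(name): name is "scene" or "top"; returns a dict with "color" (420x560x3 uint8, red, green, blue), "z_map" (420x560 float32, m along the optical axis (not along the pixel's ray), 0 where there is no reading), "fx", "fy", "cx", "cy" (pixels), "rvec" (rotation vector, rad) and "tvec" (3), from world to camera coordinates, as OpenCV has them. Camera axes: x right, y down, z forward; pixel columns grow to the right and rows downward; lengths in m; the calibration is good to about 2 mm. A picture is of the moment at which its call begins.
- ctrl.job_done(): hands the job in, once; it reports no verdict.
Trained networks look in the newest picture that a camera, given by its name, has taken for a name from the list of things; names that differ only in an ending like _2 or _b are one class to them, and where a whole thing is asked for, a point or a joint stands for the part that bears it (a point fixed in the world has none). Each returns a list of dicts, best first, with "confidence" (0 to 1); they miss things now and then, are a little off and sometimes report something else, mostly with a low value. They report only what shows in the picture. A call takes as long as a camera call. They do not tell look-alikes from the thing itself.
- boxes_of(camera, name): "at" ([x, y, z] in m, in the coordinates of the camera as it stood for that picture, good to about 4 mm: the middle of the surface that is visible of it).
- regions_of(camera, name): "region" (420x560 bool, what is visible of it).
The state is a dict: "time": time; "joint_positions": joint angles; "dq": joint speeds; "effort": joint torques, N m; "ee_pos": TCP position; "tcp_rot": TCP orientation; "force": force on the tool from outside, world axes, zero at the start; "wrist_torque": the same for the moment, N m; "width": opening from 0.0 (shut) to 1.0 (fully open).
Only numpy, scipy, OpenCV 4.12 (cv2) and the standard library are available. Lean on these libraries where they do the work, as an engineer would, in place of code of your own. Each camera call takes 0.05 s, during which the arm holds its last target.

## Working session

There is one attempt and no reset: what is moved stays moved. The work goes in short steps, Python scripts to look and compute and a tool call to move; the robot and the scene stay as the last step left them, time stands still between calls to the robot, and variables do not carry over. Pictures are saved under pics/ and viewed, and the job is handed in when it is done.

Besides the shell and the picture viewer there is one more tool, called as name(argument=value, ...) on one line, values as JSON. carry_out: Moves the arm, as the interface text tells. Its arguments: {"type":"object","properties":{"targets":{"type":"array","items":{"type":"object","properties":{"translation":{"type":"array","items":{"type":"number"}},"rotation":{"type":"array","items":{"type":"number"}},"hand":{"type":"number"}}}},"grip_force":{"type":"number"}},"required":["targets"]}

```bash
ls; mkdir -p pics; cat > h.py <<'E'
import numpy as np, cv2
from scipy.spatial.transform import Rotation as R
from cell import read_state, viewer, ctrl, boxes_of, regions_of
def shot(cam,fn=None):
    im=viewer.get_image(cam)
    if fn: cv2.imwrite(fn,im['color'][:,:,::-1])
    return im
def c2w(im,p):
    Rm=R.from_rotvec(im['rvec']).as_matrix(); return (np.asarray(p)-np.asarray(im['tvec']).ravel())@Rm
def cloud(im):
    z=im['z_map'];v,u=np.mgrid[:z.shape[0],:z.shape[1]]
    P=np.stack([(u-im['cx'])/im['fx']*z,(v-im['cy'])/im['fy']*z,z],-1)
    return c2w(im,P.reshape(-1,3)).reshape(P.shape)
def proj(im,p):
    Rm=R.from_rotvec(im['rvec']).as_matrix(); c=np.asarray(p)@Rm.T+np.asarray(im['tvec']).ravel()
    return np.stack([c[...,0]/c[...,2]*im['fx']+im['cx'],c[...,1]/c[...,2]*im['fy']+im['cy']],-1)
E
python3 - <<'E'
from h import *
s=read_state(); print(s['time'],s['ee_pos'],s['tcp_rot'],s['force'],s['width'],ctrl.grasp_offset)
for c in ['scene','top']:
    im=shot(c,f'pics/{c}0.png'); np.savez(f'{c}0.npz',**im)
    Rm=R.from_rotvec(im['rvec']).as_matrix(); print(c,im['fx'],'campos',-Rm.T@np.asarray(im['tvec']).ravel())
    for n in ['cap_center','used_mouth','fresh_mouth','fresh_ridges','used_lock','fresh_lock','beaker','amber','wash_bottle']:
        for b in boxes_of(c,n)[:3]:
            w=c2w(im,b['at']); print(n,round(b['confidence'],2),w.round(4),proj(im,w).round(0))
E
```

```text
pics
0.0 [ 0.20746121 -0.48151222  0.23045543] [-0.59032257  0.38927702 -0.38807463  0.59108438] [ 0.1599672  -0.26583021  1.30069734] 1.0020541373884424 0.0187
scene 388.1639143266189 campos [0.05089643 0.36663015 0.83056496]
cap_center 0.93 [ 0.4191 -0.0745  0.036 ] [361. 254.]
cap_center 0.89 [ 0.6092 -0.0066  0.0316] [298. 212.]
cap_center 0.83 [0.5026 0.1268 0.2336] [273. 207.]
used_mouth 0.82 [0.5487 0.169  0.1453] [247. 225.]
fresh_mouth 0.64 [ 0.5833 -0.1424  0.1522] [353. 169.]
fresh_ridges 0.74 [ 0.5809 -0.141   0.1525] [353. 170.]
used_lock 0.96 [0.5441 0.1603 0.144 ] [251. 225.]
fresh_lock 0.75 [ 0.5821 -0.1426  0.1532] [353. 169.]
beaker 0.61 [0.3937 0.0226 0.0629] [335. 272.]
amber 0.95 [0.7429 0.0295 0.0584] [264. 177.]
wash_bottle 0.81 [0.5581 0.4266 0.1336] [131. 270.]
top 408.3056032561492 campos [0.38307927 0.0795946  1.05885763]
cap_center 0.85 [0.504 0.128 0.234] [258. 244.]
cap_center 0.84 [ 0.6114 -0.0133  0.0247] [314. 209.]
cap_center 0.8 [ 0.5254 -0.0457  0.0252] [331. 241.]
used_mouth 0.96 [0.5733 0.1371 0.1647] [254. 218.]
fresh_mouth 0.65 [ 0.5973 -0.1518  0.1604] [380. 197.]
fresh_ridges 0.96 [ 0.6    -0.1515  0.1653] [380. 195.]
used_lock 0.71 [0.5713 0.1393 0.1573] [253. 219.]
fresh_lock 0.76 [ 0.5934 -0.1499  0.1622] [379. 198.]
beaker 0.84 [0.3989 0.023  0.0427] [309. 293.]
amber 0.75 [0.7481 0.0257 0.068 ] [295. 155.]
wash_bottle 0.69 [0.5711 0.1369 0.1613] [254. 219.]
wash_bottle 0.61 [0.5745 0.4108 0.1465] [134. 230.]
```

View pics/scene0.png

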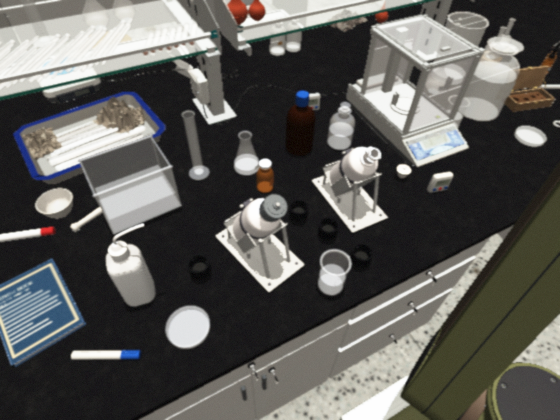

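View pics/top0.png

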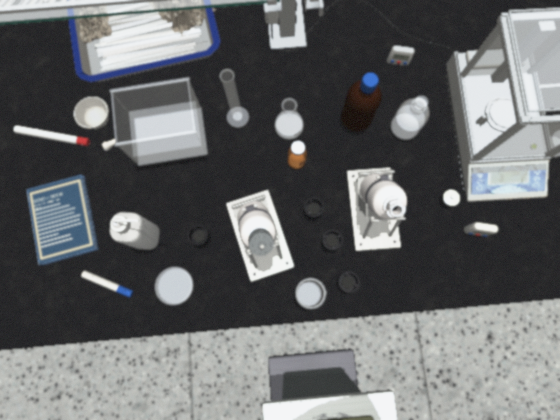

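```bash
python3 - <<'E'
import numpy as np,cv2
a=[]
for c,(x,y) in [('scene',(273,210)),('top',(258,240)),('scene',(350,170)),('top',(370,210))]:
    im=np.load(c+'0.npz')['color'][y-50:y+50,x-66:x+66,::-1]
    a.append(cv2.resize(im,(396,300),interpolation=cv2.INTER_CUBIC))
cv2.imwrite('pics/crop0.png',np.vstack([np.hstack(a[:2]),np.hstack(a[2:])]))
E
```

```text
(no output)
```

View pics/crop0.png

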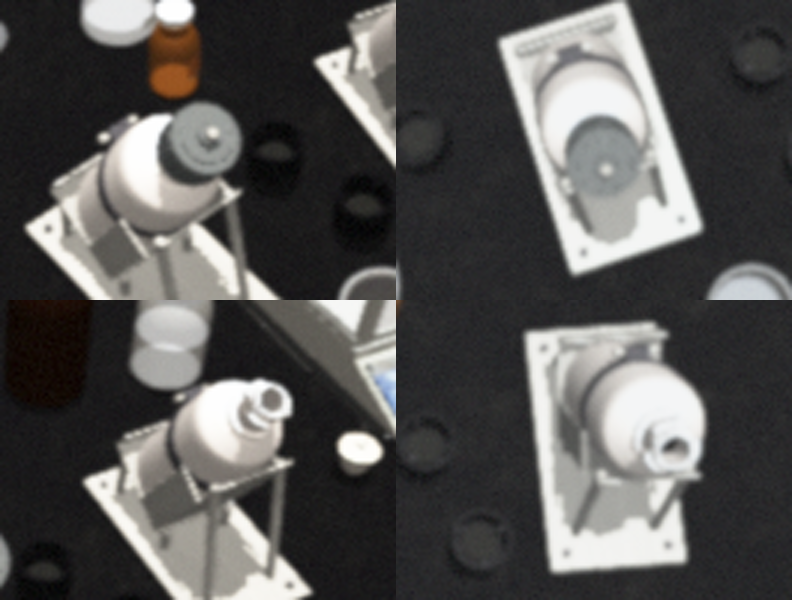

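The grey cap is on the left stand (top image 258,244). The open fresh bottle is the right one (top 380,200; scene 353,169). The black caps are decoys. Next I'll fit the geometry.

```bash
cat > fit.py <<'E'
from h import *
from scipy.optimize import least_squares
ims={c:dict(np.load(c+'0.npz')) for c in ['scene','top']}
if __name__=='__main__':
    regs={}
    for c in ims:
        for n in ['cap_center','used_mouth','fresh_mouth','fresh_ridges']:
            rs=regions_of(c,n)
            for i,r in enumerate(rs[:4]):
                m=r['region']; v,u=np.where(m); print(c,n,i,round(r['confidence'],2),m.sum(),u.mean().round(),v.mean().round(),u.min(),u.max(),v.min(),v.max())
                regs[f'{c}|{n}|{i}']=m
    np.savez('regs.npz',**regs)
    for c in ims:
        P=cloud(ims[c]); z=ims[c]['z_map']
        print(c,'table z',np.median(P[...,2][(np.abs(P[...,2])<.02)&(z>0)]))
        # base plates
        for nm,(y0,y1) in {'used':(.03,.25),'fresh':(-.25,-.03)}.items():
            m=(P[...,2]>.004)&(P[...,2]<.02)&(P[...,0]>.4)&(P[...,0]<.75)&(P[...,1]>y0)&(P[...,1]<y1)&(ims[c]['color'].min(-1)>120)
            pts=P[m][:,:2].astype(np.float32); r=cv2.minAreaRect(pts); print(nm,len(pts),r,np.median(P[m][:,2]))
E
python3 fit.py
```

```text
scene cap_center 0 0.96 460 361.0 255.0 351 373 243 267
scene cap_center 1 0.9 351 299.0 210.0 290 308 200 221
scene cap_center 2 0.86 389 328.0 228.0 318 338 217 239
scene cap_center 3 0.84 552 273.0 208.0 260 286 195 220
scene used_mouth 0 0.85 1606 251.0 226.0 225 282 199 252
scene fresh_mouth 0 0.86 1876 353.0 170.0 324 380 147 196
top cap_center 0 0.91 583 260.0 241.0 248 273 228 255
top cap_center 1 0.87 397 198.0 235.0 187 210 225 245
top cap_center 2 0.83 328 331.0 240.0 322 341 230 250
top cap_center 3 0.73 321 313.0 208.0 304 323 198 217
top used_mouth 0 0.87 1397 254.0 218.0 231 279 194 253
top used_mouth 1 0.61 569 260.0 241.0 248 273 227 254
top fresh_mouth 0 0.7 1977 380.0 195.0 358 405 170 219
top fresh_mouth 1 0.43 1371 253.0 218.0 231 279 194 254
top fresh_ridges 0 0.92 2065 380.0 196.0 358 405 169 220
scene table z 0.0021862444590497057
used 2047 ((0.5506798624992371, 0.1328594982624054), (0.1808115839958191, 0.28439271450042725), 85.50721740722656) 0.01283834422173669
fresh 1518 ((0.6083890199661255, -0.17046493291854858), (0.12362782657146454, 0.22530056536197662), 89.69200134277344) 0.012858225311057295
top table z -7.89327255324615e-05
used 1548 ((0.5624350309371948, 0.13525553047657013), (0.21523168683052063, 0.11733049899339676), 13.48332691192627) 0.010491354202109119
fresh 1680 ((0.604985773563385, -0.167343407869339), (0.11709289252758026, 0.21683984994888306), 89.86197662353516) 0.010423186808836296
```

```bash
cat > fit2.py <<'E'
from fit import *
regs=np.load('regs.npz')
# plate corners from top crop, plate at z=.010
im=ims['top']; Rm=R.from_rotvec(im['rvec']).as_matrix(); C=-Rm.T@im['tvec'].ravel()
def ray(im,u,v,z):
    Rm=R.from_rotvec(im['rvec']).as_matrix(); C=-Rm.T@im['tvec'].ravel()
    d=np.array([(u-im['cx'])/im['fx'],(v-im['cy'])/im['fy'],1])@Rm; return C+d*(z-C[2])/d[2]
for nm,cs,(cx,cy) in [('used',[(102,40),(228,2),(306,230),(178,274)],(258,240)),('fresh',[(129,32),(264,22),(292,262),(154,272)],(370,210))]:
    w=np.array([ray(im,cx-66+a/3,cy-50+b/3,.010) for a,b in cs]); print(nm,w[:,:2].round(3).tolist())
    l=(w[3]-w[0])+(w[2]-w[1]); s=(w[1]-w[0])+(w[2]-w[3])
    print(' az long',np.degrees(np.arctan2(l[1],l[0])),'short+90->',np.degrees(np.arctan2(s[1],s[0]))-90, 'len',np.linalg.norm(l)/2,np.linalg.norm(s)/2,'ctr',w.mean(0)[:2])
def axis(az,tilt=np.pi/6): return np.array([np.sin(tilt)*np.cos(az),np.sin(tilt)*np.sin(az),np.cos(tilt)])
def capsdf(P,c,n,r=.025,h=.017):
    d=P-c; a=d@n; rr=np.linalg.norm(d-np.outer(a,n),axis=1)
    # distance to cylinder surface
    dx=rr-r; dy=np.abs(a)-h
    return np.where((dx>0)&(dy>0),np.hypot(dx,dy),np.maximum(dx,dy))
K=cv2.getStructuringElement(cv2.MORPH_ELLIPSE,(3,3))
pts={}
for c,k in [('scene','scene|cap_center|3'),('top','top|cap_center|0')]:
    P=cloud(ims[c]); m=cv2.erode(regs[k].astype(np.uint8),K)>0; m&=ims[c]['z_map']>0; pts[c]=P[m]
for sel in [('scene',),('top',),('scene','top')]:
    Q=np.vstack([pts[c] for c in sel]); Q=Q[Q[:,2]>.15]
    for free in (0,1):
        f=lambda x:capsdf(Q,x[:3],axis(x[3],x[4] if free else np.pi/6))/.001
        best=None
        r=least_squares(f,[.51,.13,.22,-2.8,np.pi/6],loss='soft_l1')
        print(sel,len(Q),free,r.x[:3].round(4),np.degrees(r.x[3:]).round(1),np.median(np.abs(f(r.x))).round(2))
E
python3 fit2.py
```

```text
used [[0.652, 0.217], [0.676, 0.103], [0.47, 0.053], [0.443, 0.165]]
 az long -166.23769857556186 short+90-> -167.06448701593754 len 0.21416834860240538 0.11535571087687815 ctr [0.56017325 0.13446245]
fresh [[0.713, -0.113], [0.711, -0.234], [0.494, -0.227], [0.496, -0.108]]
 az long 178.39752049039356 short+90-> -180.91302492299792 len 0.21649014924424684 0.12037300053336984 ctr [ 0.60352649 -0.17050962]
('scene',) 476 0 [0.5088 0.1234 0.2219] [-170.5   30. ] 0.88
('scene',) 476 1 [0.5088 0.1233 0.2219] [-170.1   30.9] 0.89
('top',) 504 0 [0.5106 0.1231 0.2199] [-164.6   30. ] 1.06
('top',) 504 1 [0.5104 0.1241 0.22  ] [-171.    29.5] 1.08
('scene', 'top') 980 0 [0.5097 0.1233 0.221 ] [-164.1   30. ] 1.2
('scene', 'top') 980 1 [0.5098 0.1235 0.2211] [-165.8   28.7] 1.18
```

```bash
cat > fit3.py <<'E'
from fit2 import *
print('-----')
az=np.radians(178.7); n=axis(az); rim=np.array([.5518,-.1693,.221])+.003*n
FP={}
for c,k in [('scene','scene|fresh_mouth|0'),('top','top|fresh_ridges|0')]:
    P=cloud(ims[c]); m=cv2.erode(regs[k].astype(np.uint8),K)>0; m&=ims[c]['z_map']>0; Q=P[m]; FP[c]=Q
    d=Q-rim; a=d@n; rr=np.linalg.norm(d-np.outer(a,n),axis=1)
    for lo in range(-130,20,6):
        s=(a*1000>=lo)&(a*1000<lo+6)
        if s.sum()>4: print(c,lo,s.sum(),(np.percentile(rr[s],[10,50,90])*1000).round(1))
# body cylinder fit
for sel in [('scene',),('top',),('scene','top')]:
    Q=np.vstack([FP[c] for c in sel]); 
    a=(Q-rim)@n; Q=Q[(a<-.060)&(a>-.11)]
    def f(x):
        nn=axis(x[2]); d=Q-np.array([x[0],x[1],rim[2]]); return (np.linalg.norm(d-np.outer(d@nn,nn),axis=1)-.0405)/.001
    r=least_squares(f,[rim[0],rim[1],az],loss='soft_l1'); print(sel,len(Q),r.x[:2].round(4),np.degrees(r.x[2]),np.median(np.abs(f(r.x))).round(2), 'rim guess',rim)
E
python3 fit3.py | sed -n '/-----/,$p'
```

```text
-----
scene -130 38 [42.1 47.2 58.3]
scene -124 37 [41.7 48.2 61. ]
scene -118 26 [42.9 47.9 57. ]
scene -112 49 [43.6 47.6 59.6]
scene -106 73 [41.5 45.1 54.4]
scene -100 90 [41.3 43.9 54.3]
scene -94 40 [41.2 42.1 51.5]
scene -88 41 [40.8 41.9 46.7]
scene -82 49 [40.9 42.  53.2]
scene -76 56 [40.8 41.9 46.2]
scene -70 79 [39.8 41.8 50.4]
scene -64 65 [37.8 39.7 41.1]
scene -58 99 [34.2 37.4 40. ]
scene -52 159 [27.6 31.5 36.2]
scene -46 122 [21.3 24.6 28.4]
scene -40 49 [16.5 20.2 21.8]
scene -34 39 [10.  17.3 21.4]
scene -28 17 [ 9.7 16.  17.7]
scene -22 33 [ 8.7 11.5 19.8]
scene -16 28 [10.5 17.5 21. ]
scene -10 62 [10.1 16.4 20.1]
scene -4 47 [ 9.7 13.1 15.5]
top -130 27 [40.8 42.8 55.2]
top -124 16 [42.  45.3 57.2]
top -118 38 [42.3 46.4 55.4]
top -112 56 [43.1 49.3 53.4]
top -106 128 [40.8 44.  51.9]
top -100 62 [39.6 42.5 57.1]
top -94 32 [39.3 41.6 47.8]
top -88 42 [39.6 41.5 48. ]
top -82 38 [39.6 42.  49.2]
top -76 57 [39.7 42.3 50.7]
top -70 67 [38.4 40.6 42.4]
top -64 84 [36.1 38.7 40.5]
top -58 202 [29.8 34.4 37.7]
top -52 199 [23.1 27.8 32.3]
top -46 80 [19.6 22.6 26.1]
top -40 78 [ 8.6 18.  21.3]
top -34 36 [ 7. 12. 17.]
top -28 17 [10.1 12.3 17.8]
top -22 27 [10.  12.8 18.8]
top -16 64 [11.3 17.9 20.6]
top -10 62 [10.7 14.8 18. ]
top -4 43 [10.2 12.7 14.9]
('scene',) 501 [ 0.5501 -0.1755] 190.1251750465101 1.35 rim guess [ 0.55030039 -0.16926597  0.22359808]
('top',) 515 [ 0.5494 -0.175 ] 189.81748917378906 1.19 rim guess [ 0.55030039 -0.16926597  0.22359808]
('scene', 'top') 1016 [ 0.5497 -0.1754] 190.0349539463005 1.36 rim guess [ 0.55030039 -0.16926597  0.22359808]
```

```bash
cat > ov.py <<'E'
from fit2 import *
import sys
x,y,z,azd=map(float,sys.argv[1:5])
n=axis(np.radians(azd)); lock=np.array([x,y,z]); rim=lock+.003*n
e1=np.cross(n,[0,0,1.]);e1/=np.linalg.norm(e1);e2=np.cross(n,e1)
t=np.linspace(0,2*np.pi,73)
out=[]
for c in ['scene','top']:
    im=ims[c]; cu,cv=proj(im,rim).round().astype(int)
    w,h=33,25;S=12
    cr=im['color'][cv-h:cv+h,cu-w:cu+w,::-1]; cr=cv2.resize(cr,None,fx=S,fy=S,interpolation=cv2.INTER_CUBIC)
    raw=cr.copy()
    for r,a,col in [(.0155,0,(0,0,255)),(.020,-.008,(0,255,0)),(.0405,-.075,(255,0,0))]:
        q=proj(im,rim+a*n+r*(np.outer(np.cos(t),e1)+np.outer(np.sin(t),e2)))
        cv2.polylines(cr,[(((q-[cu-w,cv-h]+.5)*S).astype(int)).reshape(-1,1,2)],True,col,1)
    out+= [np.vstack([raw,cr])]
cv2.imwrite(sys.argv[5],cv2.resize(np.hstack(out),(800,600),interpolation=cv2.INTER_AREA))
E
python3 ov.py .5518 -.1693 .221 178.7 pics/ov1.png >/dev/null
```

```text
(no output)
```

View pics/ov1.png

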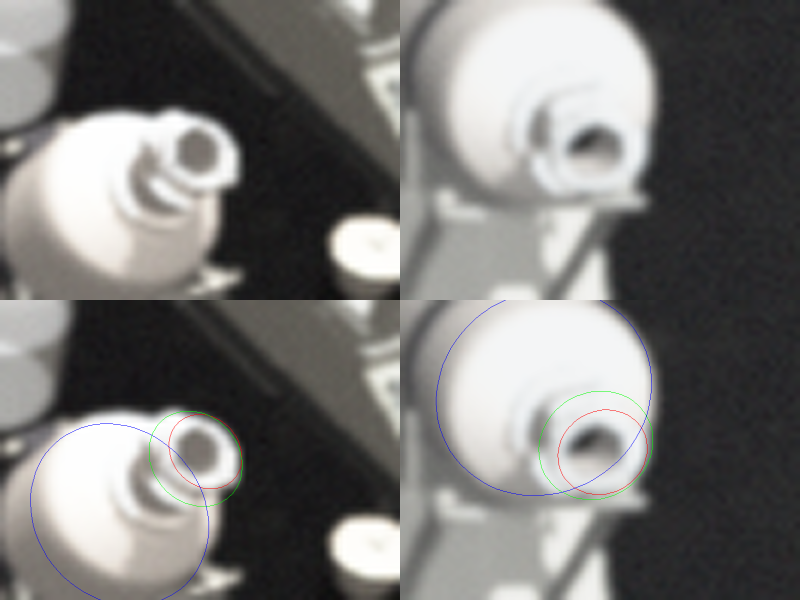

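```bash
cat > tri.py <<'E'
from fit2 import *
print('----')
lock=np.array([.5518,-.1693,.221]);n=axis(np.radians(178.7));rim=lock+.003*n
px={}
for c,(vx,vy) in {'scene':(198,150),'top':(196,147)}.items():
    cu,cv=proj(ims[c],rim).round(); s=400/66.
    px[c]=np.array([cu-33+vx/s-.5,cv-25+vy/6-.5]); print(c,px[c],proj(ims[c],rim))
f=lambda p:np.concatenate([proj(ims[c],p)-px[c] for c in px])
r=least_squares(f,rim); print('free',r.x,f(r.x))
g=lambda p:f(np.array([p[0],p[1],rim[2]])); r=least_squares(g,rim[:2]); print('z fixed',r.x,g(r.x), 'rim guess',rim)
# cap nipple check on used: nipple tip = cap+.030 n
cn=np.array([.5097,.1233,.221])+.030*axis(np.radians(-166.7))
for c in px: print(c,'nipple proj',proj(ims[c],cn))
E
python3 tri.py | sed -n '/----/,$p'
python3 - <<'E'
import numpy as np,cv2
a=[]
for c,(x,y) in [('scene',(275,207)),('top',(260,243))]:
    im=np.load(''+c+'0.npz')['color'][y-25:y+25,x-25:x+25,::-1]
    a.append(cv2.resize(im,(400,400),interpolation=cv2.INTER_CUBIC))
cv2.imwrite('pics/cap.png',np.hstack(a))
E
```

```text
----
scene [374.17 152.5 ] [375.42419204 152.7463817 ]
top [396.84 209.  ] [397.93570394 209.91911956]
free [ 0.55251335 -0.16733284  0.22338117] [ 0.00388791  0.00064569 -0.0028157  -0.00209067]
z fixed [ 0.55243269 -0.16723592] [ 0.01049473 -0.03616318 -0.01578032  0.01628813] rim guess [ 0.55030039 -0.16926597  0.22359808]
scene nipple proj [278.1149986  203.79021094]
top nipple proj [261.7093311  246.93016019]
```

View pics/cap.png

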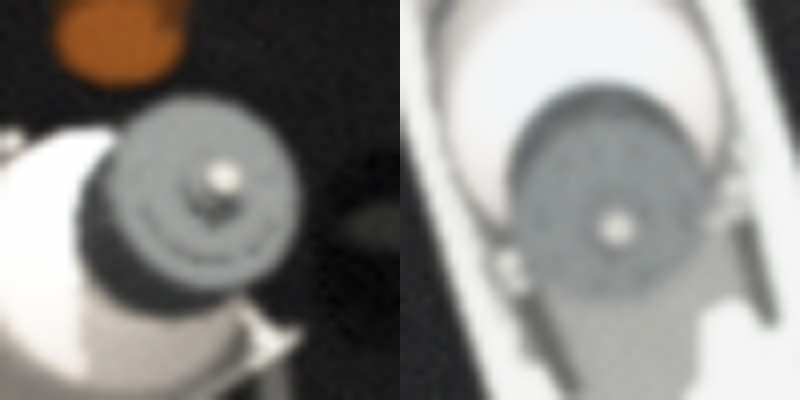

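```bash
cat > t2.py <<'E'
from fit2 import *
print('----')
px={'scene':np.array([277.25,203.75]),'top':np.array([261.5,246.])}
f=lambda p:np.concatenate([proj(ims[c],p)-px[c] for c in px])
r=least_squares(f,[.5,.12,.24]); nn=axis(np.radians(-166.7)); print(r.x,f(r.x).round(2),'cap c if 29mm',r.x-.029*nn, 'if 26',r.x-.026*nn)
s=read_state(); M=R.from_quat(s['tcp_rot']).as_matrix(); print('tool axes cols\n',M.round(3)); print(s['joint_positions'],s['ee_pos'])
E
python3 t2.py | sed -n '/----/,$p'
```

```text
----
[0.4973977  0.1203607  0.24495922] [ 0.08  0.02 -0.07 -0.05] cap c if 29mm [0.51150879 0.12369642 0.21984448] if 26 [0.51004902 0.12335135 0.22244256]
tool axes cols
 [[ 0.396  0.     0.918]
 [-0.918 -0.     0.396]
 [ 0.    -1.     0.   ]]
[-1.16401041e+00  2.59992456e-01 -1.38069127e-01  1.17268784e+00
  4.06619208e-06  1.57082949e+00] [ 0.2077274  -0.48216949  0.23131998]
```

carry_out(targets=[{"translation": [0,-0.05,0],"rotation": [0,0.17,0],"hand": 1},{"translation": [0,-0.1,0],"rotation": [0,0.17,0],"hand": 1}], grip_force=80)

```text
time: 1.65
ee_pos: [0.2075, -0.4816, 0.3319]
tcp_rot: [-0.555, 0.438, -0.437, 0.556]
force: [0.9, -1.2, 0.3]
width: 1.004
```

```bash
cat > go.py <<'E'
from h import *
import sys
def axis(az,tilt=np.pi/6): return np.array([np.sin(tilt)*np.cos(az),np.sin(tilt)*np.sin(az),np.cos(tilt)])
U=dict(c=np.array([.5105,.1235,.2207]),az=np.radians(-166.7))
F=dict(c=np.array([.554,-.1673,.2208]),az=np.radians(178.7))
def pose(B,h,roll):
    """grasp point at lock point + h*n ; roll (deg) about tool y"""
    n=axis(B['az']); y=-n; x=np.array([-np.sin(B['az']),np.cos(B['az']),0]); M=np.column_stack([x,y,np.cross(x,y)])
    M=M@R.from_rotvec([0,np.radians(roll),0]).as_matrix()
    return B['c']+h*n+ctrl.grasp_offset*y, M
def st():
    ss=[read_state() for _ in range(1)]; s=ss[0]
    return s
def info():
    s=st(); M=R.from_quat(s['tcp_rot']).as_matrix(); p=np.array(s['ee_pos'])
    print('t',round(s['time'],2),'q',np.round(s['joint_positions'],3),'w',round(s['width'],3))
    f=np.array(s['force']); print('F tool',(M.T@f).round(1),'T tool',(M.T@np.array(s['wrist_torque'])).round(2))
    for nm,B in (('U',U),('F',F)):
        n=axis(B['az']); d=p-ctrl.grasp_offset*M[:,1]*1-B['c']; x=np.array([-np.sin(B['az']),np.cos(B['az']),0]); 
        rr=pose(B,0,0)[1].T@M; 
        print(nm,'h',(d@n*1000).round(2),'lat x',(d@x*1000).round(2),'lat z',(d@np.cross(x,-n)*1000).round(2),'roll',np.degrees(np.arctan2(rr[0,2],rr[0,0])).round(2),'tilt err',np.degrees(np.arccos(min(1,-M[:,1]@n))).round(2))
    return s,p,M
if __name__=='__main__':
    s,p,M=info()
    if len(sys.argv)>1:
        B={'U':U,'F':F}[sys.argv[1]]; h=float(sys.argv[2])/1000; tp,tm=pose(B,h,float(sys.argv[3]))
        print('translation',(M.T@(tp-p)).round(4).tolist(),'rotation',R.from_matrix(M.T@tm).as_rotvec().round(4).tolist(),'target',tp.round(3))
E
python3 go.py U 100 0
```

```text
t 1.65 q [-1.164  0.24   0.094  1.427  0.     1.742] w 1.004
F tool [ 1.4 -0.3  0.6] T tool [-0.03  0.03 -0.05]
U h 329.5 lat x 519.15 lat z -311.0 roll -0.22 tilt err 30.02
F h 282.01 lat x 322.06 lat z -228.96 roll -14.82 tilt err 30.05
translation [-0.5176, 0.0416, 0.3954] rotation [0.5239, 0.0032, -0.0028] target [0.471 0.114 0.291]
```

```bash
python3 go.py U 100 -30 | tail -1; python3 go.py U 60 -30|tail -1
```

```text
translation [-0.5176, 0.0416, 0.3954] rotation [0.511, -0.5083, -0.1399] target [0.471 0.114 0.291]
translation [-0.5174, 0.0762, 0.4154] rotation [0.511, -0.5083, -0.1399] target [0.49  0.119 0.256]
```

carry_out(targets=[{"translation": [-0.26,0.0,0.2],"rotation": [0.25,-0.25,-0.07],"hand": 1},{"translation": [-0.26,0.0,0.2],"rotation": [0.25,-0.25,-0.07],"hand": 1},{"translation": [-0.26,0.0,0.2],"rotation": [0.25,-0.25,-0.07],"hand": 1},{"translation": [-0.26,0.0,0.2],"rotation": [0.25,-0.25,-0.07],"hand": 1},{"translation": [-0.5176,0.0416,0.3954],"rotation": [0.511,-0.5083,-0.1399],"hand": 1},{"translation": [-0.5176,0.0416,0.3954],"rotation": [0.511,-0.5083,-0.1399],"hand": 1},{"translation": [-0.5176,0.0416,0.3954],"rotation": [0.511,-0.5083,-0.1399],"hand": 1},{"translation": [-0.5176,0.0416,0.3954],"rotation": [0.511,-0.5083,-0.1399],"hand": 1},{"translation": [-0.5176,0.0416,0.3954],"rotation": [0.511,-0.5083,-0.1399],"hand": 1},{"translation": [-0.5176,0.0416,0.3954],"rotation": [0.511,-0.5083,-0.1399],"hand": 1},{"translation": [-0.5176,0.0416,0.3954],"rotation": [0.511,-0.5083,-0.1399],"hand": 1},{"translation": [-0.5176,0.0416,0.3954],"rotation": [0.511,-0.5083,-0.1399],"hand": 1},{"translation": [-0.5176,0.0416,0.3954],"rotation": [0.511,-0.5083,-0.1399],"hand": 1}])

```text
time: 3.28
ee_pos: [0.4701, 0.1134, 0.2894]
tcp_rot: [-0.519, 0.123, -0.417, 0.736]
force: [0.4, -0.3, -0.1]
width: 0.997
```

```bash
python3 go.py U 0 -30; python3 -c "
from h import *
shot('scene','pics/s1.png'); shot('top','pics/t1.png')"
```

```text
t 3.27 q [ 0.24  -0.202 -0.622  0.628 -0.006  2.623] w 0.997
F tool [ 0.4  0.3 -0. ] T tool [-0.34 -0.04  0.22]
U h 99.0 lat x 0.5 lat z -1.72 roll -30.11 tilt err 0.09
F h 123.07 lat x -276.4 lat z -43.61 roll -42.83 tilt err 7.2
translation [0.0003, 0.099, 0.0019] rotation [0.0014, 0.002, 0.0009] target [0.52  0.126 0.205]
```

View pics/s1.png

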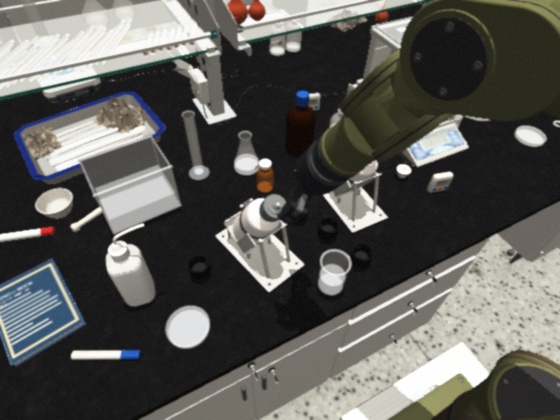

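carry_out(targets=[{"translation": [0.0,0.04,0.002],"rotation": [0,0,0],"hand": 1},{"translation": [0.0,0.07,0.002],"rotation": [0,0,0],"hand": 1},{"translation": [0.0,0.09,0.002],"rotation": [0,0,0],"hand": 1},{"translation": [0.0,0.101,0.002],"rotation": [0,0,0],"hand": 1},{"translation": [0.0,0.101,0.002],"rotation": [0,0,0],"hand": 1}])

```text
time: 4.0
ee_pos: [0.5209, 0.1256, 0.2027]
tcp_rot: [-0.519, 0.124, -0.418, 0.736]
force: [-0.5, 0.6, 0.2]
width: 0.997
```

```bash
python3 go.py U 0 -30; python3 -c "
from h import *
a=shot('scene')['color'][160:260,220:340,::-1]; cv2.imwrite('pics/s2.png',cv2.resize(a,None,fx=5,fy=5))"
```

```text
t 4.0 q [ 0.24  -0.035 -0.729  0.355 -0.006  2.625] w 0.997
F tool [-0.7 -0.3  0.1] T tool [-0.41 -0.02  0.18]
U h -2.2 lat x 0.31 lat z 0.19 roll -30.02 tilt err 0.12
F h 22.73 lat x -289.76 lat z -43.21 roll -42.73 tilt err 7.16
translation [-0.0004, -0.0022, 0.0] rotation [0.0016, 0.0003, 0.0014] target [0.52  0.126 0.205]
```

View pics/s2.png

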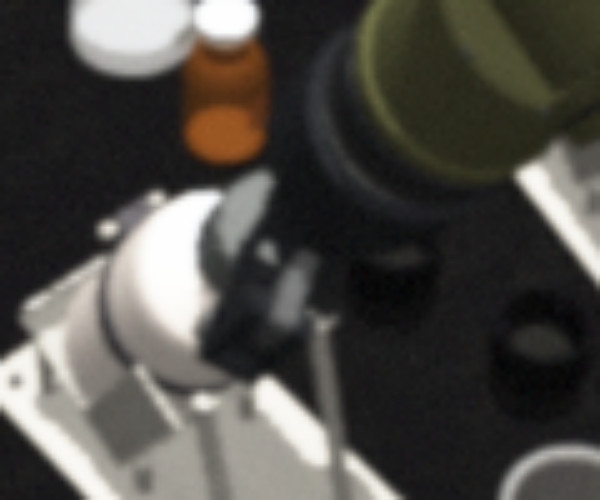

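carry_out(targets=[{"translation": [0,0,0],"rotation": [0,0,0],"hand": 0.3},{"translation": [0,0,0],"rotation": [0,0,0],"hand": 0.3},{"translation": [0,0,0],"rotation": [0,0,0],"hand": 0.3},{"translation": [0,0,0],"rotation": [0,0,0],"hand": 0.3},{"translation": [0,0,0],"rotation": [0,0,0],"hand": 0.3},{"translation": [0,0,0],"rotation": [0,0,0],"hand": 0.3}], grip_force=90)

```text
time: 4.8
ee_pos: [0.5214, 0.1266, 0.2041]
tcp_rot: [-0.518, 0.122, -0.418, 0.736]
force: [-4.1, -1.8, 5.7]
width: 0.574
```

```bash
python3 go.py U 0 -30
```

```text
t 4.8 q [ 0.242 -0.037 -0.727  0.355 -0.007  2.625] w 0.574
F tool [ 0.2 -7.1 -1.3] T tool [-0.54 -0.03  0.12]
U h -1.28 lat x -0.55 lat z 1.46 roll -30.11 tilt err 0.14
F h 23.78 lat x -290.75 lat z -42.14 roll -42.8 tilt err 7.21
translation [-0.0003, -0.0013, -0.0016] rotation [-0.0009, 0.0019, 0.0023] target [0.52  0.126 0.205]
```

carry_out(targets=[{"translation": [0,0.004,0],"rotation": [0,0,0],"hand": 0.3},{"translation": [0,0.008,0],"rotation": [0,0,0],"hand": 0.3},{"translation": [0,0.008,0],"rotation": [0,0,0],"hand": 0.3}])

```text
time: 5.18
ee_pos: [0.5246, 0.1273, 0.1986]
tcp_rot: [-0.518, 0.122, -0.418, 0.736]
force: [-18.0, -4.1, 20.8]
width: 0.576
```

```bash
python3 go.py U 0 -30
```

```text
t 5.17 q [ 0.242 -0.025 -0.734  0.336 -0.007  2.625] w 0.576
F tool [ -2.9 -27.3  -4.7] T tool [-1.33 -0.01  0.62]
U h -7.71 lat x -0.5 lat z 1.55 roll -30.1 tilt err 0.18
F h 17.39 lat x -291.54 lat z -42.13 roll -42.79 tilt err 7.21
translation [-0.0004, -0.0077, -0.0016] rotation [-0.0015, 0.0018, 0.0027] target [0.52  0.126 0.205]
```

carry_out(targets=[{"translation": [0,-0.001,0],"rotation": [0,-0.17,0],"hand": 0.3},{"translation": [0,-0.001,0],"rotation": [0,-0.34,0],"hand": 0.3},{"translation": [0,-0.001,0],"rotation": [0,-0.51,0],"hand": 0.3}])

```text
time: 5.55
ee_pos: [0.5243, 0.128, 0.1992]
tcp_rot: [-0.607, -0.07, -0.272, 0.744]
force: [-12.9, -0.9, 14.8]
width: 0.576
```

```bash
python3 go.py U 0 -30
```

```text
t 5.55 q [ 0.242 -0.026 -0.733  0.338 -0.005  2.109] w 0.576
F tool [ -4.2 -19.2  -0.1] T tool [-0.4   0.15  1.07]
U h -7.19 lat x -1.16 lat z 1.74 roll -59.64 tilt err 0.17
F h 17.99 lat x -292.14 lat z -42.08 roll -72.34 tilt err 7.32
translation [-0.0009, -0.0072, -0.0019] rotation [-0.0022, 0.5174, 0.0019] target [0.52  0.126 0.205]
```

carry_out(targets=[{"translation": [0,0,0],"rotation": [0,-0.17,0],"hand": 0.3},{"translation": [0,0,0],"rotation": [0,-0.34,0],"hand": 0.3},{"translation": [0,0,0],"rotation": [0,-0.53,0],"hand": 0.3},{"translation": [0,0,0],"rotation": [0,-0.55,0],"hand": 0.3}])

```text
time: 6.05
ee_pos: [0.5233, 0.1283, 0.1983]
tcp_rot: [-0.657, -0.267, -0.097, 0.698]
force: [-13.6, 0.1, 14.5]
width: 0.578
```

```bash
python3 go.py U 0 -30
```

```text
t 6.05 q [ 0.243 -0.026 -0.734  0.338 -0.004  1.563] w 0.578
F tool [ -4.1 -19.2   3.3] T tool [0.49 0.2  1.39]
U h -7.44 lat x -1.68 lat z 0.5 roll -90.96 tilt err 0.09
F h 17.79 lat x -292.42 lat z -43.41 roll -103.66 tilt err 7.37
translation [-0.0005, -0.0074, -0.0017] rotation [-0.0017, 1.0639, -0.0] target [0.52  0.126 0.205]
```

carry_out(targets=[{"translation": [0,-0.006,0],"rotation": [0,0,0],"hand": 0.3},{"translation": [0,-0.012,0],"rotation": [0,0,0],"hand": 0.3},{"translation": [0,-0.018,0],"rotation": [0,0,0],"hand": 0.3}])

```text
time: 6.42
ee_pos: [0.5153, 0.1253, 0.2126]
tcp_rot: [-0.658, -0.266, -0.098, 0.697]
force: [-0.3, -0.6, -0.9]
width: 0.572
```

```bash
python3 go.py U 90 -90
```

```text
t 6.42 q [ 0.242 -0.056 -0.719  0.385 -0.006  1.565] w 0.572
F tool [-0.8  0.6 -0.5] T tool [ 0.07 -0.03  0.53]
U h 9.15 lat x -0.65 lat z 0.37 roll -90.85 tilt err 0.07
F h 34.12 lat x -289.3 lat z -43.08 roll -103.56 tilt err 7.21
translation [-0.0004, -0.0809, -0.0007] rotation [0.0013, 0.0147, -0.0002] target [0.476 0.115 0.282]
```

carry_out(targets=[{"translation": [0,-0.02,0],"rotation": [0,0,0],"hand": 0.3},{"translation": [0,-0.05,0],"rotation": [0,0,0],"hand": 0.3},{"translation": [0,-0.08,0],"rotation": [0,0,0],"hand": 0.3}])

```text
time: 6.8
ee_pos: [0.4762, 0.116, 0.2824]
tcp_rot: [-0.659, -0.266, -0.098, 0.697]
force: [1.0, 0.1, -1.6]
width: 0.571
```

```bash
python3 go.py F 60 -100; python3 -c "
from h import *
a=shot('scene')['color'][150:250,210:330,::-1]
t=shot('top')['color'][190:290,200:320,::-1]; cv2.imwrite('pics/s3.png',np.hstack([cv2.resize(a,(400,333)),cv2.resize(t,(400,333))]))"
```

```text
t 6.8 q [ 0.244 -0.186 -0.63   0.604 -0.007  1.566] w 0.571
F tool [ 0.   1.9 -0.1] T tool [ 0.08 -0.    0.45]
U h 89.64 lat x -0.57 lat z 0.44 roll -90.83 tilt err 0.09
F h 113.95 lat x -279.09 lat z -41.87 roll -103.54 tilt err 7.2
translation [-0.0252, 0.0181, -0.288] rotation [-0.1251, 0.0608, 0.0117] target [ 0.533 -0.167  0.257]
```

View pics/s3.png

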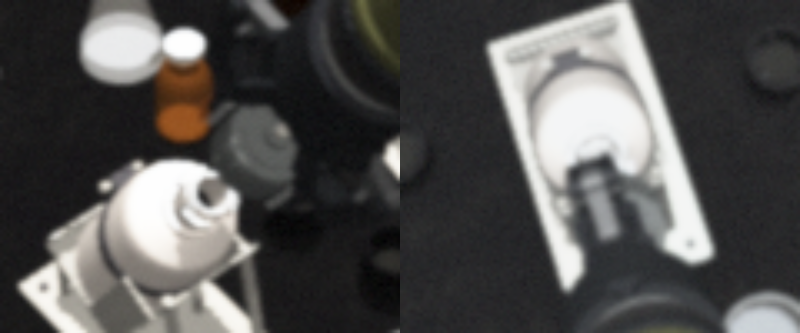

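carry_out(targets=[{"translation": [-0.0126,0.009,-0.144],"rotation": [-0.06,0.03,0.006],"hand": 0.3},{"translation": [-0.0126,0.009,-0.144],"rotation": [-0.06,0.03,0.006],"hand": 0.3},{"translation": [-0.0126,0.009,-0.144],"rotation": [-0.06,0.03,0.006],"hand": 0.3},{"translation": [-0.0252,0.0181,-0.288],"rotation": [-0.1251,0.0608,0.0117],"hand": 0.3},{"translation": [-0.0252,0.0181,-0.288],"rotation": [-0.1251,0.0608,0.0117],"hand": 0.3},{"translation": [-0.0252,0.0181,-0.288],"rotation": [-0.1251,0.0608,0.0117],"hand": 0.3},{"translation": [-0.0252,0.0181,-0.288],"rotation": [-0.1251,0.0608,0.0117],"hand": 0.3},{"translation": [-0.0252,0.0181,-0.288],"rotation": [-0.1251,0.0608,0.0117],"hand": 0.3}])

```text
time: 7.9
ee_pos: [0.5336, -0.1659, 0.255]
tcp_rot: [0.699, 0.234, 0.13, -0.664]
force: [0.1, -0.1, -0.5]
width: 0.573
```

```bash
python3 go.py F 25 -100; python3 -c "
from h import *
i=shot('scene');np.savez('scene1.npz',**i);a=i['color'][110:210,280:400,::-1]
b=i['color'][170:250,215:311,::-1]
i=shot('top');np.savez('top1.npz',**i);t=i['color'][150:250,320:440,::-1]
u=i['color'][190:270,210:306,::-1]
cv2.imwrite('pics/s4.png',np.vstack([np.hstack([cv2.resize(x,(400,300),interpolation=cv2.INTER_CUBIC) for x in r]) for r in ((a,t),(b,u))]))"
```

```text
t 7.9 q [-0.411 -0.02  -0.559  0.543  0.191  1.056] w 0.573
F tool [-0.2  0.5 -0.1] T tool [0.12 0.06 0.47]
U h 70.28 lat x 284.64 lat z -20.8 roll -87.28 tilt err 7.2
F h 58.5 lat x -0.89 lat z -0.6 roll -99.99 tilt err 0.1
translation [0.0005, 0.0335, -0.0011] rotation [-0.0016, -0.0001, -0.0008] target [ 0.551 -0.167  0.226]
```

View pics/s4.png

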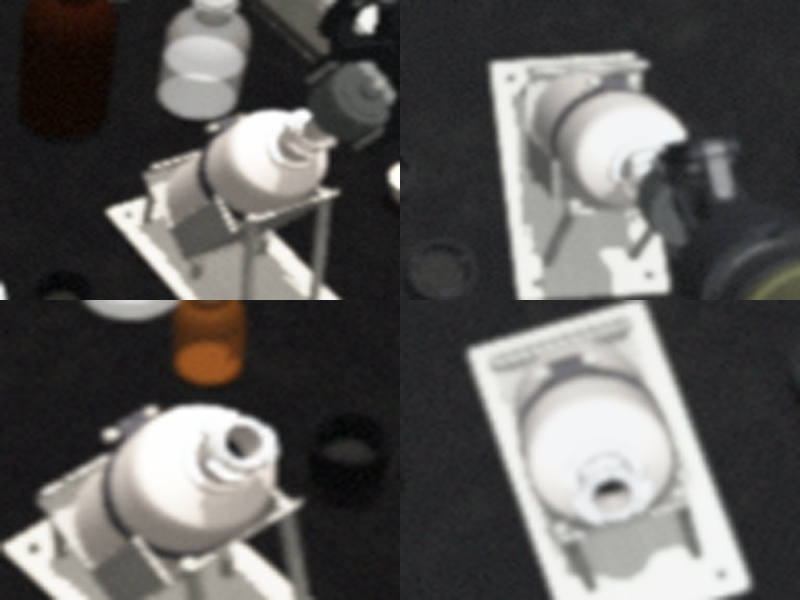

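carry_out(targets=[{"translation": [0.0005,0.02,-0.001],"rotation": [0,0,0],"hand": 0.3},{"translation": [0.0005,0.034,-0.001],"rotation": [0,0,0],"hand": 0.3},{"translation": [0.0005,0.042,-0.001],"rotation": [0,0,0],"hand": 0.3},{"translation": [0.0005,0.046,-0.001],"rotation": [0,0,0],"hand": 0.3},{"translation": [0.0005,0.046,-0.001],"rotation": [0,0,0],"hand": 0.3}])

```text
time: 8.62
ee_pos: [0.5573, -0.1677, 0.2161]
tcp_rot: [0.699, 0.234, 0.13, -0.663]
force: [-1.1, 0.7, -2.4]
width: 0.573
```

```bash
python3 go.py F 8 -100; python3 -c "
from h import *
i=shot('scene');a=i['color'][110:210,280:400,::-1]
i=shot('top');t=i['color'][150:250,320:440,::-1]
cv2.imwrite('pics/s5.png',np.vstack([np.hstack([cv2.resize(x,(400,300),interpolation=cv2.INTER_CUBIC) for x in r]) for r in ((a,t),)]))"
```

```text
t 8.62 q [-0.392  0.05  -0.598  0.43   0.182  1.072] w 0.573
F tool [-2.1  1.5  1. ] T tool [ 0.09 -0.02  0.66]
U h 25.29 lat x 291.86 lat z -20.59 roll -87.29 tilt err 7.24
F h 12.97 lat x 0.38 lat z 0.54 roll -100.0 tilt err 0.05
translation [-0.0005, 0.005, 0.0004] rotation [-0.0008, 0.0, -0.0002] target [ 0.559 -0.167  0.212]
```

View pics/s5.png

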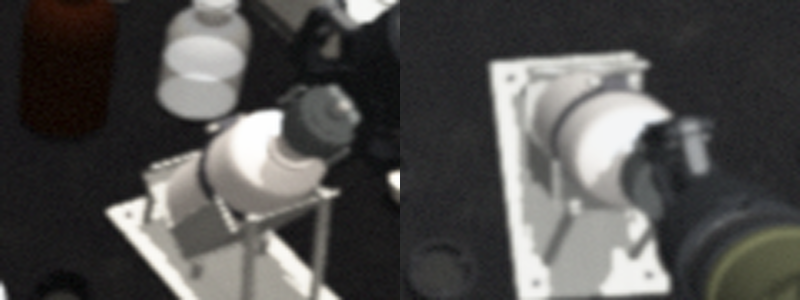

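carry_out(targets=[{"translation": [-0.0003,0.003,0.0003],"rotation": [0,0,0],"hand": 0.3},{"translation": [-0.0003,0.006,0.0003],"rotation": [0,0,0],"hand": 0.3},{"translation": [-0.0003,0.0075,0.0003],"rotation": [0,0,0],"hand": 0.3},{"translation": [-0.0003,0.0075,0.0003],"rotation": [0,0,0],"hand": 0.3}])

```text
time: 9.22
ee_pos: [0.5589, -0.1684, 0.2142]
tcp_rot: [0.7, 0.234, 0.132, -0.662]
force: [-33.7, 2.8, 36.1]
width: 0.575
```

```bash
python3 go.py F 8 -100
```

```text
t 9.22 q [-0.391  0.053 -0.602  0.419  0.18   1.075] w 0.575
F tool [-10.6 -48.2   3.8] T tool [ 1.29 -0.05  3.31]
U h 22.99 lat x 292.75 lat z -20.4 roll -87.24 tilt err 7.42
F h 10.58 lat x 0.91 lat z 0.9 roll -99.94 tilt err 0.19
translation [-0.0008, 0.0026, 0.0011] rotation [0.0025, -0.0011, 0.002] target [ 0.559 -0.167  0.212]
```

carry_out(targets=[{"translation": [0,-0.004,0],"rotation": [0,0,0],"hand": 0.3},{"translation": [0,-0.004,0],"rotation": [0,0,0],"hand": 0.3}])

```text
time: 9.48
ee_pos: [0.5584, -0.1682, 0.2148]
tcp_rot: [0.699, 0.234, 0.131, -0.663]
force: [-14.1, 0.2, 13.3]
width: 0.575
```

```bash
python3 go.py F 8 -100
```

```text
t 9.47 q [-0.392  0.052 -0.601  0.422  0.181  1.074] w 0.575
F tool [ -5.5 -18.6   0.8] T tool [0.43 0.02 1.73]
U h 23.66 lat x 292.52 lat z -20.49 roll -87.27 tilt err 7.35
F h 11.27 lat x 0.79 lat z 0.77 roll -99.97 tilt err 0.11
translation [-0.0007, 0.0033, 0.0009] rotation [0.0013, -0.0005, 0.0013] target [ 0.559 -0.167  0.212]
```

carry_out(targets=[{"translation": [0,-0.0015,0],"rotation": [0,-0.1,0],"hand": 0.3},{"translation": [0,-0.0015,0],"rotation": [0,-0.25,0],"hand": 0.3},{"translation": [0,-0.0015,0],"rotation": [0,-0.35,0],"hand": 0.3}])

```text
time: 9.85
ee_pos: [0.5574, -0.1668, 0.2143]
tcp_rot: [0.71, 0.347, 0.005, -0.613]
force: [-6.7, 2.1, 5.1]
width: 0.577
```

```bash
python3 go.py F 8 -100
```

```text
t 9.85 q [-0.391  0.052 -0.601  0.426  0.183  0.72 ] w 0.577
F tool [-1.9 -7.8  3.3] T tool [1.13 0.12 0.92]
U h 23.54 lat x 290.95 lat z -21.23 roll -107.52 tilt err 7.13
F h 11.34 lat x -0.58 lat z -0.3 roll -120.23 tilt err 0.15
translation [-0.0, 0.0033, -0.0007] rotation [-0.0027, 0.3531, 0.0002] target [ 0.559 -0.167  0.212]
```

carry_out(targets=[{"translation": [0,0,0],"rotation": [0,-0.12,0],"hand": 0.3},{"translation": [0,0,0],"rotation": [0,-0.25,0],"hand": 0.3},{"translation": [0,0,0],"rotation": [0,-0.35,0],"hand": 0.3}])

```text
time: 10.22
ee_pos: [0.5582, -0.1677, 0.2149]
tcp_rot: [0.701, 0.448, -0.118, -0.542]
force: [-5.4, 0.8, 4.0]
width: 0.574
```

```bash
python3 go.py F 8 -100
```

```text
t 10.22 q [-0.391  0.052 -0.6    0.424  0.182  0.37 ] w 0.574
F tool [-1.2 -6.2  2.5] T tool [0.91 0.05 0.47]
U h 23.83 lat x 292.01 lat z -20.44 roll -127.59 tilt err 7.26
F h 11.5 lat x 0.31 lat z 0.7 roll -140.29 tilt err 0.05
translation [-0.0002, 0.0035, 0.0007] rotation [-0.0, 0.7032, 0.001] target [ 0.559 -0.167  0.212]
```

carry_out(targets=[{"translation": [0,0,0],"rotation": [0,-0.12,0],"hand": 0.3},{"translation": [0,0,0],"rotation": [0,-0.25,0],"hand": 0.3},{"translation": [0,0,0],"rotation": [0,-0.35,0],"hand": 0.3}])

```text
time: 10.6
ee_pos: [0.5586, -0.1668, 0.2152]
tcp_rot: [0.669, 0.537, -0.238, -0.456]
force: [-5.0, 3.1, 5.1]
width: 0.576
```

```bash
python3 go.py F 8 -100
```

```text
t 10.6 q [-0.391  0.052 -0.6    0.424  0.184  0.02 ] w 0.576
F tool [ 2.2 -7.   2.7] T tool [ 1.03  0.12 -0.31]
U h 23.75 lat x 291.3 lat z -19.84 roll -147.67 tilt err 7.14
F h 11.52 lat x -0.52 lat z 1.13 roll -160.37 tilt err 0.18
translation [-0.0009, 0.0035, 0.0009] rotation [-0.001, 1.0536, 0.0032] target [ 0.559 -0.167  0.212]
```

carry_out(targets=[{"translation": [0,0,0],"rotation": [0,-0.12,0],"hand": 0.3},{"translation": [0,0,0],"rotation": [0,-0.25,0],"hand": 0.3},{"translation": [0,0,0],"rotation": [0,-0.35,0],"hand": 0.3}])

```text
time: 10.98
ee_pos: [0.5578, -0.1662, 0.2146]
tcp_rot: [0.617, 0.608, -0.351, -0.356]
force: [-7.0, 5.3, 6.7]
width: 0.573
```

```bash
python3 go.py F 8 -100
```

```text
t 10.97 q [-0.391  0.052 -0.6    0.425  0.185 -0.33 ] w 0.573
F tool [ 5.2 -9.3  2.7] T tool [ 1.23  0.15 -0.89]
U h 23.6 lat x 290.5 lat z -20.64 roll -167.7 tilt err 7.06
F h 11.46 lat x -1.14 lat z 0.18 roll 179.59 tilt err 0.23
translation [-0.0012, 0.0035, 0.0002] rotation [-0.0026, 1.4033, 0.0034] target [ 0.559 -0.167  0.212]
```

carry_out(targets=[{"translation": [0.0007,0,0.0004],"rotation": [0,-0.12,0],"hand": 0.3},{"translation": [0.0007,0,0.0004],"rotation": [0,-0.25,0],"hand": 0.3},{"translation": [0.0007,0,0.0004],"rotation": [0,-0.35,0],"hand": 0.3}])

```text
time: 11.35
ee_pos: [0.5568, -0.1656, 0.214]
tcp_rot: [0.546, 0.66, -0.453, -0.245]
force: [-8.8, 4.1, 5.9]
width: 0.573
```

```bash
python3 go.py F 8 -100
```

```text
t 11.35 q [-0.39   0.051 -0.603  0.425  0.183 -0.679] w 0.573
F tool [ 5.4 -9.6  3.1] T tool [ 1.18  0.17 -1.16]
U h 23.46 lat x 289.7 lat z -21.69 roll 172.27 tilt err 7.09
F h 11.41 lat x -1.7 lat z -1.03 roll 159.56 tilt err 0.2
translation [-0.002, 0.0034, -0.0004] rotation [-0.0031, 1.753, 0.0026] target [ 0.559 -0.167  0.212]
```

carry_out(targets=[{"translation": [0.0004,0,0.0002],"rotation": [0,-0.12,0],"hand": 0.3},{"translation": [0.0004,0,0.0002],"rotation": [0,-0.25,0],"hand": 0.3},{"translation": [0.0004,0,0.0002],"rotation": [0,-0.35,0],"hand": 0.3}])

```text
time: 11.72
ee_pos: [0.5557, -0.1651, 0.2133]
tcp_rot: [0.459, 0.693, -0.542, -0.127]
force: [-11.1, 5.5, 7.7]
width: 0.575
```

```bash
python3 go.py F 8 -100;python3 -c "
from h import *
i=shot('scene');a=i['color'][110:210,280:400,::-1]
i=shot('top');t=i['color'][150:250,320:440,::-1]
cv2.imwrite('pics/s6.png',np.vstack([np.hstack([cv2.resize(x,(400,300),interpolation=cv2.INTER_CUBIC) for x in r]) for r in ((a,t),)]))"
```

```text
t 11.72 q [-0.389  0.05  -0.604  0.426  0.183 -1.028] w 0.575
F tool [  7.8 -12.3   1. ] T tool [ 0.76  0.14 -1.77]
U h 23.32 lat x 289.03 lat z -22.8 roll 152.26 tilt err 7.07
F h 11.34 lat x -2.12 lat z -2.25 roll 139.53 tilt err 0.25
translation [-0.0032, 0.0033, -0.0003] rotation [-0.0046, 2.1026, 0.0028] target [ 0.559 -0.167  0.212]
```

View pics/s6.png

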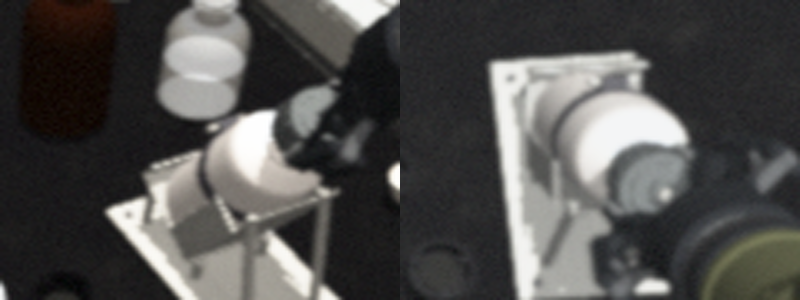

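```bash
cat > capfit.py <<'E'
from go import *
from scipy.optimize import least_squares
def capsdf(P,c,n,r=.025,h=.017):
    d=P-c; a=d@n; rr=np.linalg.norm(d-np.outer(a,n),axis=1)
    dx=rr-r; dy=np.abs(a)-h
    return np.where((dx>0)&(dy>0),np.hypot(dx,dy),np.maximum(dx,dy))
K=np.ones((3,3),np.uint8)
def capfit(B=F,near=None,free=False):
    near=B['c'] if near is None else near
    pts={}
    for c in ('scene','top'):
        im=shot(c); P=cloud(im)
        for r in regions_of(c,'cap_center'):
            m=cv2.erode(r['region'].astype(np.uint8),K)>0
            m&=im['z_map']>0
            if m.sum()<20: continue
            if np.linalg.norm(np.median(P[m],0)-near)<.05: pts[c]=P[m]; print(c,r['confidence'],m.sum(),np.median(P[m],0).round(3)); break
    n0=axis(B['az'])
    for sel in (('scene',),('top',),('scene','top')):
        if not all(s in pts for s in sel): continue
        Q=np.vstack([pts[s] for s in sel]); Q=Q[np.linalg.norm(Q-near,axis=1)<.06]
        f=lambda x:capsdf(Q,x[:3],axis(x[3],x[4]) if free else n0)/.001
        r=least_squares(f,[*near,B['az'],np.pi/6],loss='soft_l1')
        d=r.x[:3]-B['c']; x=np.array([-np.sin(B['az']),np.cos(B['az']),0])
        print(sel,len(Q),r.x[:3].round(4),'axial mm',(d@n0*1000).round(2),'latx',(d@x*1000).round(2),'latz',(d@np.cross(x,-n0)*1000).round(2),'res',np.median(np.abs(f(r.x))).round(2),np.degrees(r.x[3:]).round(1))
    return pts
if __name__=='__main__':
    info()
    p=capfit(); 
    capfit(free=True)
E
python3 capfit.py
```

```text
t 11.82 q [-0.389  0.05  -0.604  0.426  0.183 -1.026] w 0.571
F tool [  6.1 -10.4   2.3] T tool [ 0.87  0.05 -1.58]
U h 23.38 lat x 289.07 lat z -22.71 roll 152.36 tilt err 7.08
F h 11.39 lat x -2.1 lat z -2.15 roll 139.64 tilt err 0.24
scene 0.6 167 [ 0.55  -0.142  0.249]
top 0.92 356 [ 0.55  -0.153  0.249]
('scene',) 167 [ 0.5375 -0.1471  0.2638] axial mm 45.72 latx -19.86 latz 6.78 res 2.83 [178.7  30. ]
('top',) 356 [ 0.5491 -0.1466  0.2676] axial mm 43.27 latx -20.57 latz 18.73 res 2.34 [178.7  30. ]
('scene', 'top') 523 [ 0.5487 -0.146   0.268 ] axial mm 43.77 latx -21.17 latz 18.57 res 2.96 [178.7  30. ]
scene 0.63 170 [ 0.55  -0.143  0.249]
top 0.84 369 [ 0.55  -0.154  0.249]
('scene',) 170 [ 0.5535 -0.1613  0.2315] axial mm 9.61 latx -6.01 latz 4.84 res 1.2 [169.7  99. ]
('top',) 369 [ 0.5551 -0.1447  0.2634] axial mm 36.61 latx -22.61 latz 21.76 res 2.99 [96.9 20. ]
('scene', 'top') 539 [ 0.558  -0.1473  0.2644] axial mm 36.0 latx -20.06 latz 24.83 res 3.67 [88.  26.7]
```

```bash
sed -i "s/r=least_squares(f,\[\*near,B\['az'\],np.pi\/6\],loss='soft_l1')/r=least_squares(f,[*(B['c']+n0*H0),B['az'],np.pi\/6],loss='soft_l1')/; s/def capfit/H0=.012\ndef capfit/" capfit.py; python3 capfit.py; python3 -c "
from h import *
i=shot('scene');a=i['color'][120:170,340:406,::-1]
i=shot('top');t=i['color'][185:235,365:431,::-1]
cv2.imwrite('pics/s7.png',np.hstack([cv2.resize(x,(400,300),interpolation=cv2.INTER_CUBIC) for x in (a,t)]))"
```

```text
t 12.22 q [-0.389  0.05  -0.604  0.425  0.183 -1.025] w 0.578
F tool [  7.3 -11.6   2.1] T tool [ 0.9   0.04 -1.59]
U h 23.35 lat x 289.07 lat z -22.67 roll 152.43 tilt err 7.08
F h 11.37 lat x -2.11 lat z -2.12 roll 139.71 tilt err 0.24
scene 0.69 151 [ 0.549 -0.142  0.248]
top 0.6 379 [ 0.55  -0.154  0.249]
('scene',) 151 [ 0.5482 -0.1614  0.233 ] axial mm 13.51 latx -5.74 latz 0.97 res 0.8 [178.7  30. ]
('top',) 379 [ 0.5484 -0.1613  0.231 ] axial mm 11.71 latx -5.92 latz 0.12 res 1.03 [178.7  30. ]
('scene', 'top') 530 [ 0.548  -0.1612  0.2315] axial mm 12.36 latx -5.92 latz 0.07 res 1.11 [178.7  30. ]
scene 0.79 141 [ 0.55  -0.144  0.251]
top 0.68 375 [ 0.55  -0.153  0.249]
('scene',) 141 [ 0.548  -0.1617  0.2335] axial mm 14.09 latx -5.46 latz 1.08 res 0.74 [179.6  27.1]
('top',) 375 [ 0.5482 -0.1612  0.2313] axial mm 12.09 latx -5.92 latz 0.13 res 0.88 [173.4  28.7]
('scene', 'top') 516 [ 0.5482 -0.1614  0.2316] axial mm 12.35 latx -5.78 latz 0.25 res 1.01 [179.2  30. ]
```

View pics/s7.png

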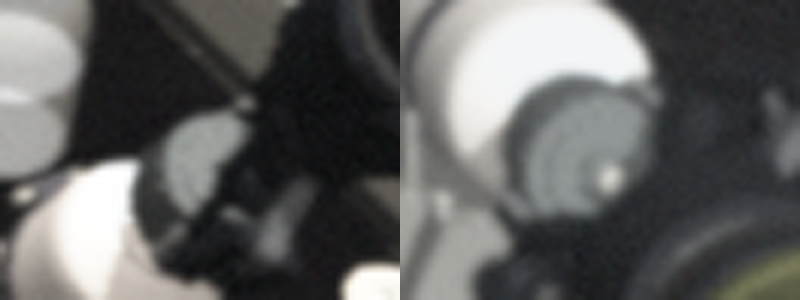

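carry_out(targets=[{"translation": [0,-0.02,0],"rotation": [0,0,0],"hand": 0.3},{"translation": [0,-0.05,0],"rotation": [0,0,0],"hand": 0.3},{"translation": [0,-0.05,0],"rotation": [0,0,0],"hand": 0.3}])

```text
time: 13.1
ee_pos: [0.5344, -0.167, 0.2605]
tcp_rot: [0.463, 0.691, -0.541, -0.124]
force: [0.8, -0.5, -0.7]
width: 0.574
```

```bash
sed -i 's/^H0=.*/H0=float(sys.argv[1])\/1000 if len(sys.argv)>1 else .012/' capfit.py; sed -i 's/near=B\[.c.\] if near is None else near/near=B["c"]+axis(B["az"])*H0/' capfit.py; python3 capfit.py 60; python3 -c "
from h import *
i=shot('scene');np.savez('scene2.npz',**i);a=i['color'][110:185,310:409,::-1]
i=shot('top');np.savez('top2.npz',**i);t=i['color'][165:240,345:444,::-1]
cv2.imwrite('pics/s8.png',np.hstack([cv2.resize(x,(400,300),interpolation=cv2.INTER_CUBIC) for x in (a,t)]))"
```

```text
t 13.1 q [-0.412 -0.026 -0.554  0.546  0.192 -1.045] w 0.574
F tool [-0.6  1.   0. ] T tool [ 0.38  0.03 -0.33]
U h 74.84 lat x 285.75 lat z -17.7 roll 152.3 tilt err 7.41
F h 62.93 lat x 0.09 lat z 2.73 roll 139.63 tilt err 0.37
scene 0.53 190 [ 0.528 -0.144  0.295]
top 0.97 422 [ 0.527 -0.155  0.293]
('scene',) 190 [ 0.526  -0.1631  0.2799] axial mm 65.23 latx -3.56 latz 5.27 res 0.83 [178.7  30. ]
('top',) 422 [ 0.5256 -0.1625  0.2754] axial mm 61.55 latx -4.15 latz 2.64 res 0.95 [178.7  30. ]
('scene', 'top') 612 [ 0.5251 -0.1625  0.2764] axial mm 62.67 latx -4.11 latz 2.74 res 1.31 [178.7  30. ]
scene 0.56 203 [ 0.526 -0.143  0.291]
('scene',) 203 [ 0.5246 -0.1621  0.276 ] axial mm 62.58 latx -4.53 latz 2.02 res 0.79 [177.1  30.2]
```

View pics/s8.png

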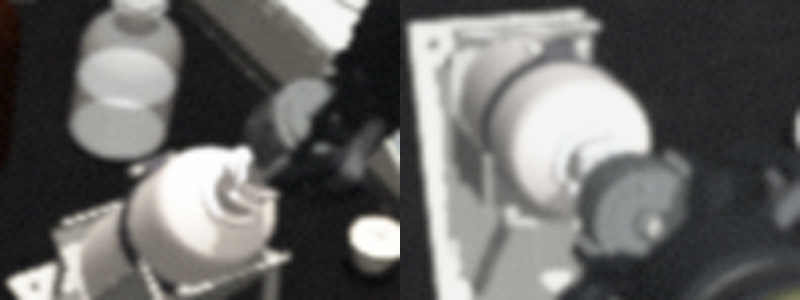

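```bash
cat > nip.py <<'E'
from go import *
n=axis(F['az']); x=np.array([-np.sin(F['az']),np.cos(F['az']),0]); zz=np.cross(x,-n)
im=dict(np.load('top2.npz'))
for lx,lz in [(0.09,2.73),(-4.1,2.7)]:
    c=F['c']+.0627*n+lx/1000*x+lz/1000*zz
    print(lx,lz,'nip',proj(im,c+.029*n),'cap',proj(im,c))
print('seen 407.6 220.75')
for s in ('scene1','top1'):
    im=dict(np.load(s+'.npz')); c=F['c']+.0595*n-.0009*x-.0006*zz; print(s,'pred nip',proj(im,c+.029*n))
E
python3 nip.py; python3 -c "
import numpy as np,cv2
a=np.load('scene1.npz')['color'][115:165,355:421,::-1]
t=np.load('top1.npz')['color'][185:235,380:446,::-1]
cv2.imwrite('pics/s9.png',np.hstack([cv2.resize(x,(400,300),interpolation=cv2.INTER_CUBIC) for x in (a,t)]))"
```

```text
0.09 2.73 nip [410.53670021 221.40332644] cap [405.75480764 216.62463888]
-4.1 2.7 nip [408.32667906 221.56637166] cap [403.62103303 216.78187925]
seen 407.6 220.75
scene1 pred nip [392.72195142 138.85475456]
top1 pred nip [409.41353645 222.55284977]
```

View pics/s9.png

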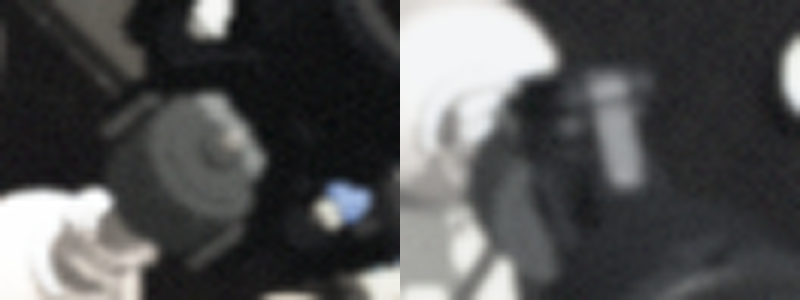

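```bash
python3 -c "
import numpy as np,cv2
o=[]
for s,(x,y) in (('scene1',(272,206)),('top1',(259,240)),('scene0',(374,152)),('top0',(397,209))):
    t=np.load(s+'.npz')['color'][y-16:y+17,x-22:x+22,::-1]
    o.append(cv2.resize(t,(396,297),interpolation=cv2.INTER_CUBIC))
cv2.imwrite('pics/s10.png',np.vstack([np.hstack(o[:2]),np.hstack(o[2:])]))"
```

```text
(no output)
```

View pics/s10.png

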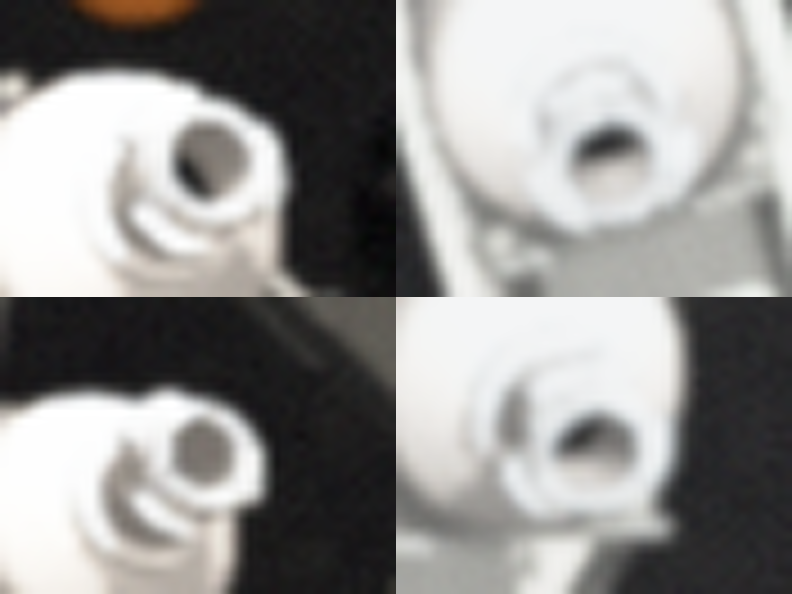

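```bash
cat > t3.py <<'E'
from go import *
from scipy.optimize import least_squares
def tri(px,ims):
    f=lambda p:np.concatenate([proj(ims[c],p)-px[c] for c in px])
    r=least_squares(f,[.53,0,.22]); return r.x,f(r.x).round(2)
L=lambda s:dict(np.load(s+'.npz'))
for nm,B,ims,px in (('U',U,{'scene':L('scene1'),'top':L('top1')},{'scene':(272-22+211/9-.5,206-16+158/9-.5),'top':(259-22+216/9-.5,240-16+160/9-.5)}),
  ('F',F,{'scene':L('scene0'),'top':L('top0')},{'scene':(374-22+203/9-.5,152-16+149/9-.5),'top':(397-22+202/9-.5,209-16+150/9-.5)})):
    p,res=tri({k:np.array(v) for k,v in px.items()},ims); n=axis(B['az']); x=np.array([-np.sin(B['az']),np.cos(B['az']),0]); zz=np.cross(x,-n); d=p-B['c']
    print(nm,p.round(4),res,'ax',(d@n*1000).round(2),'lx',(d@x*1000).round(2),'lz',(d@zz*1000).round(2))
E
python3 t3.py
```

```text
U [0.5106 0.1229 0.2223] [ 0.13  0.03 -0.12 -0.07] ax 1.39 lx 0.64 lz 0.78
F [ 0.552  -0.1667  0.2253] [ 0.2   0.03 -0.14 -0.11] ax 4.95 lx -0.59 lz 0.52
```

carry_out(targets=[{"translation": [0,0,0],"rotation": [0,-0.18,0],"hand": 0.3},{"translation": [0,0,0],"rotation": [0,-0.36,0],"hand": 0.3},{"translation": [0,0,0],"rotation": [0,-0.54,0],"hand": 0.3},{"translation": [0,0,0],"rotation": [0,-0.72,0],"hand": 0.3},{"translation": [0,0,0],"rotation": [0,-0.9,0],"hand": 0.3},{"translation": [0,0,0],"rotation": [0,-1.04,0],"hand": 0.3},{"translation": [0,0,0],"rotation": [0,-1.04,0],"hand": 0.3}])

```text
time: 14.48
ee_pos: [0.5327, -0.1661, 0.2574]
tcp_rot: [-0.132, -0.664, 0.699, -0.233]
force: [-0.3, -0.3, -1.4]
width: 0.572
```

```bash
python3 capfit.py 60; python3 -c "
from h import *
i=shot('scene');np.savez('scene3.npz',**i);a=i['color'][115:165,355:421,::-1]
i=shot('top');np.savez('top3.npz',**i);t=i['color'][185:235,380:446,::-1]
cv2.imwrite('pics/s11.png',np.hstack([cv2.resize(x,(400,300),interpolation=cv2.INTER_CUBIC) for x in (a,t)]))"
```

```text
t 14.47 q [-0.412 -0.024 -0.557  0.547  0.191 -2.083] w 0.572
F tool [1.  1.1 0.2] T tool [-0.09  0.   -0.53]
U h 72.83 lat x 284.61 lat z -20.36 roll 92.89 tilt err 7.26
F h 61.04 lat x -0.69 lat z -0.15 roll 80.18 tilt err 0.04
scene 0.94 447 [ 0.513 -0.148  0.286]
top 0.58 245 [ 0.518 -0.145  0.285]
('scene',) 447 [ 0.5217 -0.1613  0.2758] axial mm 63.8 latx -5.23 latz -0.6 res 0.81 [178.7  30. ]
('top',) 245 [ 0.5233 -0.1612  0.2732] axial mm 60.74 latx -5.43 latz -0.49 res 0.78 [178.7  30. ]
('scene', 'top') 692 [ 0.5223 -0.1614  0.2751] axial mm 62.94 latx -5.2 latz -0.4 res 0.98 [178.7  30. ]
scene 0.71 416 [ 0.513 -0.149  0.287]
top 0.8 232 [ 0.519 -0.144  0.286]
('scene',) 416 [ 0.5219 -0.1612  0.2761] axial mm 63.96 latx -5.33 latz -0.27 res 0.87 [175.8  29.9]
('top',) 232 [ 0.5228 -0.1612  0.2738] axial mm 61.59 latx -5.36 latz -0.61 res 0.72 [173.9  31.7]
('scene', 'top') 648 [ 0.5222 -0.1614  0.2755] axial mm 63.31 latx -5.19 latz -0.28 res 0.98 [171.   31.3]
```

View pics/s11.png

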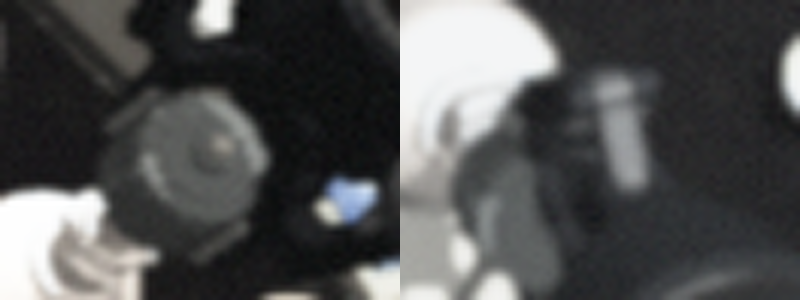

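```bash
cat > rect.py <<'E'
from go import *
L=lambda s:dict(np.load(s+'.npz'))
rows=[]
for B,rim,ss in ((U,np.array([.5106,.1229,.2223]),('scene1','top1')),(F,np.array([.552,-.1667,.2253]),('scene0','top0'))):
    n=axis(B['az']); x=np.array([-np.sin(B['az']),np.cos(B['az']),0]); zz=np.cross(x,-n); r=[]
    for s in ss:
        im=L(s); S=400; g=(np.arange(S)-S/2)/S*.06
        gx,gz=np.meshgrid(g,g)
        # image right = +x lat, image down = +zz ... viewed from +n
        q=proj(im,rim-.008*n+gx[...,None]*x+(gz)[...,None]*zz).astype(np.float32)
        o=cv2.remap(im['color'][:,:,::-1],q[...,0],q[...,1],cv2.INTER_CUBIC)
        o=np.clip((o.astype(float)-60)*1.3,0,255).astype(np.uint8)
        cv2.circle(o,(200,200),int(.020/.06*S),(0,200,0),1)
        cv2.circle(o,(200,200),int(.0155/.06*S),(0,0,200),1)
        r.append(o)
    rows.append(np.hstack(r))
cv2.imwrite('pics/rect.png',cv2.resize(np.vstack(rows),(600,600)))
n=axis(F['az']);x=np.array([-np.sin(F['az']),np.cos(F['az']),0]);print(np.cross(x,np.cross(x,-n))@n)
E
python3 rect.py
```

```text
1.0000000000000002
```

View pics/rect.png

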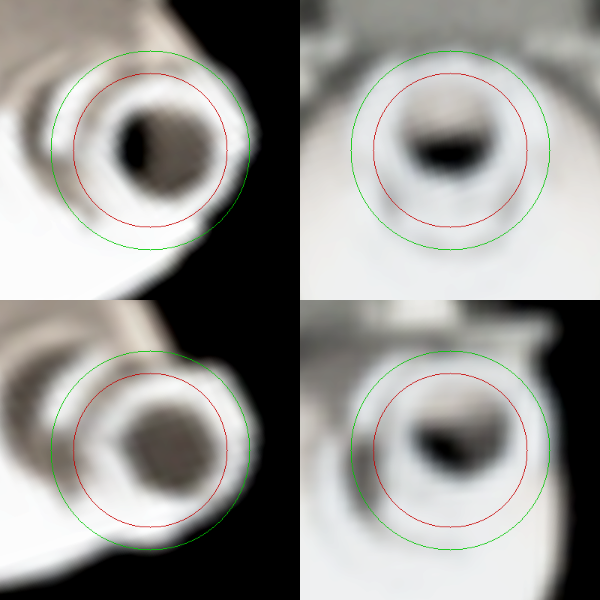

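carry_out(targets=[{"translation": [0,0.02,0.0047],"rotation": [0,0,0],"hand": 0.3},{"translation": [0,0.038,0.0047],"rotation": [0,0,0],"hand": 0.3},{"translation": [0,0.047,0.0047],"rotation": [0,0,0],"hand": 0.3},{"translation": [0,0.047,0.0047],"rotation": [0,0,0],"hand": 0.3}])

```text
time: 15.48
ee_pos: [0.5565, -0.1711, 0.2165]
tcp_rot: [-0.131, -0.664, 0.699, -0.233]
force: [-0.3, 0.4, 0.2]
width: 0.572
```

```bash
python3 capfit.py 14
```

```text
t 15.47 q [-0.4    0.051 -0.595  0.433  0.186 -2.075] w 0.572
F tool [ 0.1 -0.3 -0.4] T tool [-0.05  0.06 -0.52]
U h 26.42 lat x 294.92 lat z -21.69 roll 92.81 tilt err 7.22
F h 13.69 lat x 3.73 lat z 0.16 roll 80.1 tilt err 0.07
scene 0.78 357 [ 0.537 -0.153  0.246]
top 0.61 166 [ 0.544 -0.149  0.247]
('scene',) 357 [ 0.5457 -0.1663  0.2353] axial mm 16.68 latx -0.83 latz 0.04 res 0.92 [178.7  30. ]
('top',) 166 [ 0.5479 -0.1667  0.2342] axial mm 14.64 latx -0.51 latz 1.37 res 0.76 [178.7  30. ]
('scene', 'top') 523 [ 0.5463 -0.1662  0.2348] axial mm 16.01 latx -0.89 latz 0.34 res 0.98 [178.7  30. ]
scene 0.71 387 [ 0.537 -0.154  0.247]
top 0.67 228 [ 0.543 -0.15   0.245]
('scene',) 387 [ 0.546  -0.1666  0.2368] axial mm 17.87 latx -0.54 latz 1.09 res 0.89 [177.8  30.3]
('top',) 228 [ 0.5471 -0.1665  0.234 ] axial mm 14.86 latx -0.67 latz 0.61 res 0.73 [174.9  29.5]
('scene', 'top') 615 [ 0.5464 -0.1667  0.2362] axial mm 17.12 latx -0.41 latz 1.07 res 1.06 [173.3  31.3]
```

carry_out(targets=[{"translation": [0,0.0015,0],"rotation": [0,0,0],"hand": 0.3},{"translation": [0,0.003,0],"rotation": [0,0,0],"hand": 0.3},{"translation": [0,0.003,0],"rotation": [0,0,0],"hand": 0.3}])

```text
time: 16.25
ee_pos: [0.5581, -0.1715, 0.2144]
tcp_rot: [-0.131, -0.663, 0.699, -0.233]
force: [-0.1, -0.5, -1.4]
width: 0.572
```

```bash
python3 go.py
```

```text
t 16.25 q [-0.399  0.055 -0.597  0.426  0.185 -2.074] w 0.572
F tool [0.8 1.2 0.4] T tool [ 0.03  0.01 -0.69]
U h 23.88 lat x 295.71 lat z -21.5 roll 92.81 tilt err 7.28
F h 11.08 lat x 4.12 lat z 0.48 roll 80.1 tilt err 0.0
```

carry_out(targets=[{"translation": [0,0.001,0],"rotation": [0,0,0],"hand": 0.3},{"translation": [0,0.0015,0],"rotation": [0,0,0],"hand": 0.3}])

```text
time: 16.5
ee_pos: [0.5587, -0.1714, 0.2129]
tcp_rot: [-0.131, -0.663, 0.699, -0.233]
force: [-0.7, -0.6, -0.8]
width: 0.573
```

```bash
python3 go.py
```

```text
t 16.5 q [-0.399  0.058 -0.599  0.422  0.185 -2.073] w 0.573
F tool [1.1 0.3 0.4] T tool [ 0.04 -0.02 -0.75]
U h 22.28 lat x 295.72 lat z -21.7 roll 92.81 tilt err 7.26
F h 9.48 lat x 3.98 lat z 0.27 roll 80.1 tilt err 0.03
```

carry_out(targets=[{"translation": [0,0.001,0],"rotation": [0,0,0],"hand": 0.3},{"translation": [0,0.002,0],"rotation": [0,0,0],"hand": 0.3}])

```text
time: 16.75
ee_pos: [0.5597, -0.1714, 0.2113]
tcp_rot: [-0.131, -0.663, 0.699, -0.233]
force: [-6.3, -1.2, 3.7]
width: 0.571
```

```bash
python3 go.py
```

```text
t 16.75 q [-0.398  0.061 -0.6    0.417  0.184 -2.072] w 0.571
F tool [ 3.8 -6.4  0.7] T tool [-0.08 -0.02 -1.08]
U h 20.41 lat x 296.0 lat z -21.7 roll 92.81 tilt err 7.27
F h 7.59 lat x 4.02 lat z 0.3 roll 80.1 tilt err 0.02
```

carry_out(targets=[{"translation": [0.0008,0,-0.0001],"rotation": [0,0.17,0],"hand": 0.3},{"translation": [0.0015,0,-0.0003],"rotation": [0,0.35,0],"hand": 0.3}])

```text
time: 17.0
ee_pos: [0.5585, -0.172, 0.2108]
tcp_rot: [0.253, 0.694, -0.665, 0.112]
force: [-2.8, -1.6, -0.1]
width: 0.576
```

```bash
python3 go.py
```

```text
t 17.0 q [-0.399  0.059 -0.604  0.415  0.184 -1.717] w 0.576
F tool [ 2.1 -1.3  2.1] T tool [ 0.64  0.   -0.81]
U h 20.61 lat x 296.27 lat z -23.12 roll 113.21 tilt err 7.36
F h 7.74 lat x 4.61 lat z -1.02 roll 100.49 tilt err 0.08
```

carry_out(targets=[{"translation": [0,0.001,0],"rotation": [0,0,0],"hand": 0.3},{"translation": [0,0.0015,0],"rotation": [0,0,0],"hand": 0.3}])

```text
time: 17.25
ee_pos: [0.5588, -0.172, 0.2105]
tcp_rot: [0.25, 0.693, -0.666, 0.115]
force: [-13.5, -2.3, 12.7]
width: 0.574
```

```bash
python3 go.py
```

```text
t 17.25 q [-0.399  0.06  -0.604  0.413  0.184 -1.725] w 0.574
F tool [  4.7 -17.7   3.5] T tool [ 0.55  0.14 -1.63]
U h 20.24 lat x 296.26 lat z -23.01 roll 112.76 tilt err 7.36
F h 7.37 lat x 4.53 lat z -0.92 roll 100.05 tilt err 0.08
```

carry_out(targets=[{"translation": [0.0008,-0.001,-0.0001],"rotation": [0,0.17,0],"hand": 0.3},{"translation": [0.0015,-0.001,-0.0003],"rotation": [0,0.35,0],"hand": 0.3}])

```text
time: 17.5
ee_pos: [0.5576, -0.172, 0.2099]
tcp_rot: [0.364, 0.702, -0.612, -0.009]
force: [-2.2, -3.5, -1.0]
width: 0.573
```

```bash
python3 go.py
```

```text
t 17.5 q [-0.399  0.058 -0.608  0.411  0.182 -1.37 ] w 0.573
F tool [ 0.2 -0.2  4.3] T tool [ 1.27 -0.11 -0.43]
U h 20.28 lat x 296.04 lat z -24.32 roll 133.11 tilt err 7.44
F h 7.42 lat x 4.6 lat z -2.25 roll 120.4 tilt err 0.16
```

carry_out(targets=[{"translation": [0,0.001,0],"rotation": [0,0,0],"hand": 0.3},{"translation": [0,0.002,0],"rotation": [0,0,0],"hand": 0.3}])

```text
time: 17.75
ee_pos: [0.5582, -0.1711, 0.2076]
tcp_rot: [0.362, 0.703, -0.612, -0.008]
force: [-4.5, -2.4, 0.4]
width: 0.576
```

```bash
python3 go.py
```

```text
t 17.75 q [-0.398  0.062 -0.61   0.407  0.184 -1.375] w 0.576
F tool [ 1.9 -2.5  4. ] T tool [ 1.11  0.09 -0.67]
U h 17.91 lat x 295.36 lat z -24.74 roll 132.79 tilt err 7.31
F h 5.15 lat x 3.74 lat z -2.84 roll 120.07 tilt err 0.04
```

carry_out(targets=[{"translation": [0,0.001,0],"rotation": [0,0,0],"hand": 0.3},{"translation": [0,0.002,0],"rotation": [0,0,0],"hand": 0.3}])

```text
time: 18.0
ee_pos: [0.5592, -0.1712, 0.2058]
tcp_rot: [0.362, 0.703, -0.612, -0.008]
force: [-4.6, -3.3, 0.1]
width: 0.57
```

```bash
python3 go.py
```

```text
t 18.0 q [-0.397  0.065 -0.611  0.402  0.183 -1.373] w 0.57
F tool [ 1.6 -2.3  4.8] T tool [ 1.16  0.08 -0.73]
U h 15.87 lat x 295.65 lat z -24.85 roll 132.82 tilt err 7.32
F h 3.09 lat x 3.79 lat z -2.91 roll 120.1 tilt err 0.06
```

carry_out(targets=[{"translation": [0,-0.0005,0],"rotation": [0,0,0],"hand": 0.9},{"translation": [0,-0.0005,0],"rotation": [0,0,0],"hand": 0.9},{"translation": [0,-0.0005,0],"rotation": [0,0,0],"hand": 0.9},{"translation": [0,-0.0005,0],"rotation": [0,0,0],"hand": 0.9}])

```text
time: 18.5
ee_pos: [0.5598, -0.1706, 0.2069]
tcp_rot: [0.363, 0.703, -0.611, -0.008]
force: [0.3, -0.3, 0.2]
width: 0.902
```

```bash
python3 capfit.py 3;python3 -c "
from h import *
i=shot('scene');a=i['color'][115:190,325:424,::-1]
i=shot('top');t=i['color'][165:240,345:444,::-1]
cv2.imwrite('pics/s12.png',np.hstack([cv2.resize(x,(400,300),interpolation=cv2.INTER_CUBIC) for x in (a,t)]))"
```

```text
t 18.5 q [-0.397  0.064 -0.61   0.402  0.185 -1.372] w 0.902
F tool [-0.4  0.   0. ] T tool [ 0.22  0.05 -0.41]
U h 16.43 lat x 295.2 lat z -23.7 roll 132.86 tilt err 7.25
F h 3.71 lat x 3.17 lat z -1.88 roll 120.16 tilt err 0.08
scene 0.74 268 [ 0.545 -0.149  0.236]
top 0.84 387 [ 0.55  -0.157  0.238]
('scene',) 268 [ 0.5489 -0.1671  0.2236] axial mm 4.94 latx -0.12 latz -2.99 res 0.83 [178.7  30. ]
('top',) 387 [ 0.5498 -0.1671  0.2218] axial mm 2.95 latx -0.13 latz -3.14 res 1.0 [178.7  30. ]
('scene', 'top') 655 [ 0.5493 -0.1672  0.2226] axial mm 3.9 latx -0.03 latz -3.12 res 0.99 [178.7  30. ]
scene 0.86 295 [ 0.544 -0.15   0.236]
top 0.8 377 [ 0.55  -0.157  0.239]
('scene',) 295 [ 0.5488 -0.167   0.2244] axial mm 5.74 latx -0.15 latz -2.75 res 0.93 [173.5  26. ]
('top',) 377 [ 0.5494 -0.1671  0.2221] axial mm 3.42 latx -0.12 latz -3.31 res 1.14 [173.1  28.7]
('scene', 'top') 672 [ 0.549  -0.1671  0.2229] axial mm 4.35 latx -0.1 latz -3.24 res 1.06 [174.9  29.1]
```

View pics/s12.png

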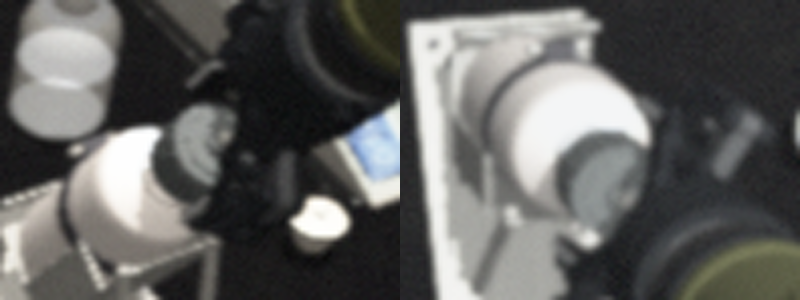

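carry_out(targets=[{"translation": [0.0005,0.002,-0.004],"rotation": [0,0,0],"hand": 0.9},{"translation": [0.0005,0.002,-0.004],"rotation": [0,0,0],"hand": 0.9},{"translation": [0.0005,0.002,-0.004],"rotation": [0,0,0],"hand": 0.3},{"translation": [0.0005,0.002,-0.004],"rotation": [0,0,0],"hand": 0.3},{"translation": [0.0005,0.002,-0.004],"rotation": [0,0,0],"hand": 0.3},{"translation": [0.0005,0.002,-0.004],"rotation": [0,0,0],"hand": 0.3},{"translation": [0.0005,0.002,-0.004],"rotation": [0,0,0],"hand": 0.3}], grip_force=115)

```text
time: 19.88
ee_pos: [0.5619, -0.1671, 0.2058]
tcp_rot: [0.363, 0.703, -0.611, -0.008]
force: [-1.7, 0.5, 1.3]
width: 0.567
```

```bash
python3 capfit.py 3
```

```text
t 19.88 q [-0.387  0.066 -0.611  0.398  0.18  -1.363] w 0.567
F tool [ 1. -2. -0.] T tool [ 0.21 -0.   -0.55]
U h 14.03 lat x 292.26 lat z -21.78 roll 132.9 tilt err 7.26
F h 1.73 lat x -0.39 lat z -0.68 roll 120.2 tilt err 0.05
scene 0.76 199 [ 0.551 -0.149  0.238]
('scene',) 199 [ 0.5508 -0.1678  0.2235] axial mm 3.96 latx 0.62 latz -1.41 res 0.75 [178.7  30. ]
scene 0.63 184 [ 0.551 -0.149  0.238]
top 0.92 284 [ 0.553 -0.155  0.237]
('scene',) 184 [ 0.5497 -0.1677  0.2238] axial mm 4.74 latx 0.5 latz -2.2 res 0.85 [171.4  28.1]
('top',) 284 [ 0.5513 -0.1678  0.2213] axial mm 1.75 latx 0.54 latz -2.1 res 0.8 [175.   29.6]
('scene', 'top') 468 [ 0.5508 -0.1677  0.2219] axial mm 2.55 latx 0.47 latz -2.21 res 0.99 [175.   32.3]
```

carry_out(targets=[{"translation": [0,0.003,0],"rotation": [0,0,0],"hand": 0.3},{"translation": [0,0.005,0],"rotation": [0,0,0],"hand": 0.3},{"translation": [0,0.005,0],"rotation": [0,0,0],"hand": 0.3}])

```text
time: 20.65
ee_pos: [0.5643, -0.1671, 0.2019]
tcp_rot: [0.363, 0.703, -0.611, -0.008]
force: [-8.1, 1.5, 8.6]
width: 0.573
```

```bash
python3 go.py
```

```text
t 20.65 q [-0.385  0.074 -0.615  0.387  0.179 -1.361] w 0.573
F tool [  3.  -11.5   0.3] T tool [ 0.28 -0.03 -1.02]
U h 9.51 lat x 292.86 lat z -21.75 roll 132.91 tilt err 7.27
F h -2.82 lat x -0.38 lat z -0.59 roll 120.2 tilt err 0.05
```

carry_out(targets=[{"translation": [0,0.002,0],"rotation": [0,0,0],"hand": 0.3},{"translation": [0,0.0045,0],"rotation": [0,0,0],"hand": 0.3},{"translation": [0,0.0045,0],"rotation": [0,0,0],"hand": 0.3}])

```text
time: 21.02
ee_pos: [0.5662, -0.1672, 0.1987]
tcp_rot: [0.363, 0.703, -0.611, -0.008]
force: [-12.6, 2.4, 14.2]
width: 0.574
```

```bash
python3 go.py
```

```text
t 21.02 q [-0.383  0.08  -0.618  0.377  0.178 -1.359] w 0.574
F tool [  4.3 -18.6   0.1] T tool [ 0.38 -0.01 -1.38]
U h 5.79 lat x 293.34 lat z -21.75 roll 132.91 tilt err 7.28
F h -6.57 lat x -0.39 lat z -0.53 roll 120.21 tilt err 0.07
```

carry_out(targets=[{"translation": [0,0.0005,0],"rotation": [0,0.1,0],"hand": 0.3},{"translation": [0,0.0005,0],"rotation": [0,0.25,0],"hand": 0.3},{"translation": [0,0.0005,0],"rotation": [0,0.4,0],"hand": 0.3}])

```text
time: 21.4
ee_pos: [0.5677, -0.1685, 0.1997]
tcp_rot: [0.48, 0.686, -0.526, -0.148]
force: [-10.9, -1.1, 15.7]
width: 0.563
```

```bash
python3 go.py
```

```text
t 21.4 q [-0.383  0.08  -0.616  0.374  0.176 -0.954] w 0.563
F tool [ -0.3 -19.1   2.1] T tool [ 1.01 -0.08 -0.47]
U h 6.11 lat x 294.87 lat z -20.24 roll 156.06 tilt err 7.46
F h -6.43 lat x 0.79 lat z 1.28 roll 143.37 tilt err 0.28
```

carry_out(targets=[{"translation": [0,0,0],"rotation": [0,0.13,0],"hand": 0.3},{"translation": [0,0,0],"rotation": [0,0.26,0],"hand": 0.3},{"translation": [0,0,0],"rotation": [0,0.39,0],"hand": 0.3}])

```text
time: 21.78
ee_pos: [0.568, -0.1691, 0.2001]
tcp_rot: [0.573, 0.645, -0.423, -0.277]
force: [-10.8, -1.8, 15.5]
width: 0.57
```

```bash
python3 go.py
```

```text
t 21.77 q [-0.384  0.08  -0.616  0.374  0.175 -0.565] w 0.57
F tool [ -1.7 -18.8   1.9] T tool [ 1.07 -0.12  0.04]
U h 6.35 lat x 295.56 lat z -19.96 roll 178.37 tilt err 7.55
F h -6.28 lat x 1.44 lat z 1.7 roll 165.69 tilt err 0.36
```

carry_out(targets=[{"translation": [0,0,0],"rotation": [0,0.13,0],"hand": 0.3},{"translation": [0,0,0],"rotation": [0,0.26,0],"hand": 0.3}])

```text
time: 22.02
ee_pos: [0.568, -0.1692, 0.2001]
tcp_rot: [0.623, 0.603, -0.346, -0.358]
force: [-12.0, -2.7, 16.3]
width: 0.571
```

```bash
python3 go.py
```

```text
t 22.02 q [-0.384  0.08  -0.616  0.374  0.175 -0.305] w 0.571
F tool [ -3.1 -20.1   2. ] T tool [ 0.97 -0.08  0.35]
U h 6.35 lat x 295.64 lat z -20.0 roll -166.73 tilt err 7.55
F h -6.28 lat x 1.52 lat z 1.68 roll -179.41 tilt err 0.36
```

carry_out(targets=[{"translation": [0,0,0],"rotation": [0,0.1,0],"hand": 0.3},{"translation": [0,0,0],"rotation": [0,0.17,0],"hand": 0.3}])

```text
time: 22.28
ee_pos: [0.5682, -0.1693, 0.2002]
tcp_rot: [0.65, 0.571, -0.292, -0.408]
force: [-11.7, -2.8, 15.4]
width: 0.572
```

```bash
python3 go.py
```

```text
t 22.27 q [-0.384  0.08  -0.615  0.374  0.175 -0.137] w 0.572
F tool [ -3.5 -19.2   1.7] T tool [ 0.88 -0.11  0.46]
U h 6.43 lat x 295.73 lat z -19.77 roll -157.1 tilt err 7.56
F h -6.22 lat x 1.57 lat z 1.93 roll -169.78 tilt err 0.38
```

carry_out(targets=[{"translation": [0,0,0],"rotation": [0,0.1,0],"hand": 0.3},{"translation": [0,0,0],"rotation": [0,0.17,0],"hand": 0.3}])

```text
time: 22.52
ee_pos: [0.5674, -0.1701, 0.1997]
tcp_rot: [0.673, 0.533, -0.236, -0.455]
force: [-14.3, -4.7, 14.3]
width: 0.569
```

```bash
python3 go.py
```

```text
t 22.52 q [-0.384  0.08  -0.616  0.374  0.173  0.033] w 0.569
F tool [ -6.6 -19.5   3. ] T tool [ 1.07 -0.37  1.35]
U h 6.4 lat x 296.29 lat z -20.8 roll -147.33 tilt err 7.67
F h -6.33 lat x 2.34 lat z 1.04 roll -160.03 tilt err 0.42
```

carry_out(targets=[{"translation": [0,0,0],"rotation": [0,0.08,0],"hand": 0.3},{"translation": [0,0,0],"rotation": [0,0.12,0],"hand": 0.3}])

```text
time: 22.78
ee_pos: [0.5671, -0.1704, 0.1995]
tcp_rot: [0.686, 0.506, -0.198, -0.484]
force: [-15.7, -6.3, 14.9]
width: 0.565
```

```bash
python3 go.py
```

```text
t 22.77 q [-0.384  0.08  -0.616  0.374  0.171  0.146] w 0.565
F tool [ -8.7 -20.7   2.3] T tool [ 0.91 -2.78  1.68]
U h 6.46 lat x 296.53 lat z -21.17 roll -140.85 tilt err 7.74
F h -6.31 lat x 2.66 lat z 0.74 roll -153.55 tilt err 0.47
```

carry_out(targets=[{"translation": [0,-0.003,0],"rotation": [0,-0.01,0],"hand": 0.3},{"translation": [0,-0.006,0],"rotation": [0,-0.02,0],"hand": 0.3},{"translation": [0,-0.008,0],"rotation": [0,-0.02,0],"hand": 0.3},{"translation": [0,-0.008,0],"rotation": [0,-0.02,0],"hand": 0.3}])

```text
time: 23.28
ee_pos: [0.5644, -0.1701, 0.2035]
tcp_rot: [0.683, 0.511, -0.206, -0.48]
force: [5.0, -7.6, -7.1]
width: 0.567
```

```bash
python3 go.py
```

```text
t 23.27 q [-0.387  0.073 -0.611  0.389  0.174  0.123] w 0.567
F tool [-6.3  8.8 -4. ] T tool [-0.43 -1.77  1.3 ]
U h 11.17 lat x 295.62 lat z -21.39 roll -141.98 tilt err 7.63
F h -1.52 lat x 2.42 lat z 0.39 roll -154.7 tilt err 0.35
```

carry_out(targets=[{"translation": [0,0.001,0],"rotation": [0,-0.05,0],"hand": 0.3},{"translation": [0,0.001,0],"rotation": [0,-0.1,0],"hand": 0.3}])

```text
time: 23.52
ee_pos: [0.5643, -0.1696, 0.2039]
tcp_rot: [0.672, 0.534, -0.238, -0.454]
force: [-4.2, -4.5, 6.0]
width: 0.57
```

```bash
python3 go.py
```

```text
t 23.52 q [-0.387  0.072 -0.612  0.389  0.175  0.027] w 0.57
F tool [-4.6 -7.2 -1.1] T tool [ 0.39 -0.03  0.94]
U h 11.57 lat x 295.15 lat z -21.19 roll -147.54 tilt err 7.57
F h -1.07 lat x 1.96 lat z 0.49 roll -160.24 tilt err 0.3
```

carry_out(targets=[{"translation": [0,-0.001,0],"rotation": [0,0,0],"hand": 0.3},{"translation": [0,-0.001,0],"rotation": [0,0,0],"hand": 0.3}])

```text
time: 23.78
ee_pos: [0.5638, -0.1695, 0.2047]
tcp_rot: [0.672, 0.534, -0.238, -0.455]
force: [-0.3, -5.6, 0.4]
width: 0.569
```

```bash
python3 capfit.py 2
```

```text
t 23.77 q [-0.387  0.07  -0.611  0.391  0.175  0.028] w 0.569
F tool [-5.3 -0.4 -2. ] T tool [ 0.13 -0.17  1.06]
U h 12.41 lat x 295.0 lat z -21.22 roll -147.46 tilt err 7.57
F h -0.22 lat x 1.94 lat z 0.44 roll -160.16 tilt err 0.3
scene 0.73 192 [ 0.535 -0.155  0.228]
top 0.49 84 [ 0.564 -0.168  0.241]
('scene',) 192 [ 0.5519 -0.1661  0.2218] axial mm 1.9 latx -1.12 latz -1.36 res 0.78 [178.7  30. ]
('top',) 84 [ 0.5526 -0.1664  0.2187] axial mm -1.08 latx -0.9 latz -2.29 res 0.64 [178.7  30. ]
('scene', 'top') 276 [ 0.5514 -0.1667  0.2207] axial mm 1.21 latx -0.57 latz -2.27 res 0.79 [178.7  30. ]
scene 0.5 213 [ 0.535 -0.155  0.228]
top 0.73 97 [ 0.563 -0.168  0.241]
('scene',) 213 [ 0.5513 -0.1665  0.2225] axial mm 2.82 latx -0.71 latz -1.54 res 0.83 [175.7  32.3]
('top',) 97 [ 0.5535 -0.1656  0.2178] axial mm -2.29 latx -1.64 latz -1.98 res 0.66 [173.1  33.2]
('scene', 'top') 310 [ 0.5515 -0.1668  0.2205] axial mm 1.05 latx -0.45 latz -2.34 res 0.98 [178.6  24.2]
```

carry_out(targets=[{"translation": [0,-0.002,0],"rotation": [0,0,0],"hand": 0.3},{"translation": [0,-0.002,0],"rotation": [0,0,0],"hand": 0.3}])

```text
time: 24.42
ee_pos: [0.5636, -0.1695, 0.2049]
tcp_rot: [0.672, 0.534, -0.238, -0.455]
force: [11.8, -6.7, -12.2]
width: 0.57
```

```bash
python3 go.py
```

```text
t 24.43 q [-0.388  0.07  -0.61   0.393  0.176  0.027] w 0.57
F tool [-4.6 16.6 -6.1] T tool [-0.67 -0.25  0.97]
U h 12.75 lat x 294.93 lat z -21.29 roll -147.47 tilt err 7.53
F h 0.13 lat x 1.92 lat z 0.36 roll -160.18 tilt err 0.25
```

carry_out(targets=[{"translation": [0,0.002,0],"rotation": [0,0,0],"hand": 0.3},{"translation": [0,0.002,0],"rotation": [0,-0.08,0],"hand": 0.3},{"translation": [0,0.002,0],"rotation": [0,-0.08,0],"hand": 0.3}])

```text
time: 24.8
ee_pos: [0.5638, -0.1684, 0.2047]
tcp_rot: [0.661, 0.552, -0.264, -0.434]
force: [0.3, -2.3, 0.9]
width: 0.57
```

```bash
python3 go.py
```

```text
t 24.8 q [-0.387  0.07  -0.611  0.392  0.178 -0.051] w 0.57
F tool [-2.  -0.6 -1.3] T tool [ 0.22 -0.06  0.62]
U h 12.29 lat x 293.91 lat z -21.01 roll -152.0 tilt err 7.42
F h -0.19 lat x 0.82 lat z 0.4 roll -164.7 tilt err 0.17
```

carry_out(targets=[{"translation": [0,0,0],"rotation": [0,-0.08,0],"hand": 0.3},{"translation": [0,0,0],"rotation": [0,-0.08,0],"hand": 0.3}])

```text
time: 25.05
ee_pos: [0.5638, -0.1683, 0.2047]
tcp_rot: [0.65, 0.569, -0.289, -0.412]
force: [0.1, -4.8, 1.2]
width: 0.565
```

```bash
python3 go.py
```

```text
t 25.05 q [-0.386  0.07  -0.612  0.392  0.178 -0.13 ] w 0.565
F tool [-4.5 -1.  -1.6] T tool [ 0.01 -0.04  0.82]
U h 12.3 lat x 293.8 lat z -21.01 roll -156.52 tilt err 7.41
F h -0.17 lat x 0.71 lat z 0.38 roll -169.22 tilt err 0.17
```

carry_out(targets=[{"translation": [0,0,0],"rotation": [0,-0.08,0],"hand": 0.3},{"translation": [0,0,0],"rotation": [0,-0.12,0],"hand": 0.3}])

```text
time: 25.3
ee_pos: [0.5638, -0.1688, 0.2047]
tcp_rot: [0.633, 0.592, -0.327, -0.378]
force: [1.0, -5.0, 1.0]
width: 0.568
```

```bash
python3 go.py;python3 -c "
from h import *
i=shot('scene');a=i['color'][115:190,325:424,::-1]
i=shot('top');t=i['color'][165:240,345:444,::-1]
cv2.imwrite('pics/s13.png',np.hstack([cv2.resize(x,(400,300),interpolation=cv2.INTER_CUBIC) for x in (a,t)]))"
```

```text
t 25.3 q [-0.387  0.07  -0.611  0.392  0.177 -0.247] w 0.568
F tool [-4.9 -0.3 -1.8] T tool [0.01 1.73 0.95]
U h 12.39 lat x 294.3 lat z -21.05 roll -163.23 tilt err 7.46
F h -0.14 lat x 1.22 lat z 0.45 roll -175.93 tilt err 0.21
```

View pics/s13.png

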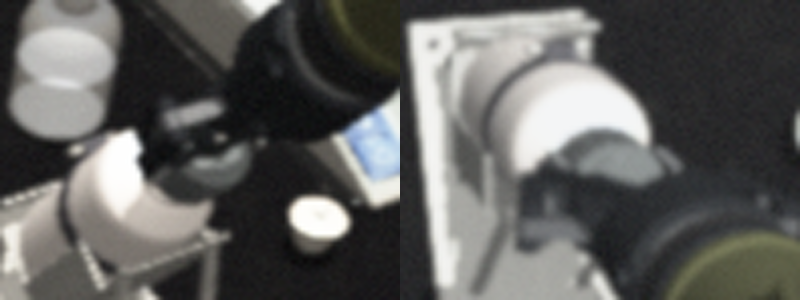

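The cap resists both pull (16.6 N) and turning back (1.7 N m), so it is seated in its pocket. I'll relax the hand to mid-play and let go.

carry_out(targets=[{"translation": [0,0,0],"rotation": [0,0.15,0],"hand": 0.3},{"translation": [0,0,0],"rotation": [0,0.15,0],"hand": 0.3},{"translation": [0,0,0],"rotation": [0,0.15,0],"hand": 1},{"translation": [0,0,0],"rotation": [0,0.15,0],"hand": 1},{"translation": [0,0,0],"rotation": [0,0.15,0],"hand": 1},{"translation": [0,0,0],"rotation": [0,0.15,0],"hand": 1},{"translation": [0,-0.02,0],"rotation": [0,0.15,0],"hand": 1},{"translation": [0,-0.05,0],"rotation": [0,0.15,0],"hand": 1},{"translation": [0,-0.1,0],"rotation": [0,0.15,0],"hand": 1},{"translation": [0,-0.15,0],"rotation": [0,0.15,0],"hand": 1},{"translation": [0,-0.2,0],"rotation": [0,0.15,0],"hand": 1},{"translation": [0,-0.22,0],"rotation": [0,0.15,0],"hand": 1}])

```text
time: 26.9
ee_pos: [0.4527, -0.165, 0.3984]
tcp_rot: [0.655, 0.564, -0.279, -0.418]
force: [-0.1, 0.3, -0.2]
width: 0.999
```

```bash
python3 capfit.py 2; python3 -c "
from h import *
i=shot('scene','pics/s14.png');a=i['color'][115:190,325:424,::-1]
i=shot('top','pics/t14.png');t=i['color'][165:240,345:444,::-1]
cv2.imwrite('pics/s15.png',np.hstack([cv2.resize(x,(400,300),interpolation=cv2.INTER_CUBIC) for x in (a,t)]))"
```

```text
t 26.9 q [-0.505 -0.202 -0.336  0.958  0.235 -0.209] w 0.999
F tool [0.2 0.1 0.2] T tool [0.44 0.   0.13]
U h 233.73 lat x 265.06 lat z -17.15 roll -155.0 tilt err 7.42
F h 223.15 lat x -0.04 lat z 0.97 roll -167.67 tilt err 0.34
scene 0.76 353 [ 0.541 -0.154  0.233]
top 0.86 462 [ 0.548 -0.16   0.236]
('scene',) 353 [ 0.5509 -0.1658  0.2219] axial mm 2.5 latx -1.41 latz -2.14 res 1.0 [178.7  30. ]
('top',) 462 [ 0.5519 -0.1658  0.2196] axial mm 0.06 latx -1.5 latz -2.43 res 1.03 [178.7  30. ]
('scene', 'top') 815 [ 0.5513 -0.1658  0.2206] axial mm 1.14 latx -1.45 latz -2.47 res 1.21 [178.7  30. ]
scene 0.69 394 [ 0.542 -0.154  0.232]
top 0.65 444 [ 0.549 -0.161  0.236]
('scene',) 394 [ 0.5504 -0.1659  0.2218] axial mm 2.66 latx -1.32 latz -2.7 res 0.96 [179.5  31.9]
('top',) 444 [ 0.5516 -0.1658  0.2196] axial mm 0.13 latx -1.42 latz -2.71 res 1.09 [175.7  29.9]
('scene', 'top') 838 [ 0.551  -0.1658  0.2205] axial mm 1.25 latx -1.4 latz -2.72 res 1.27 [177.4  30.2]
```

View pics/s15.png

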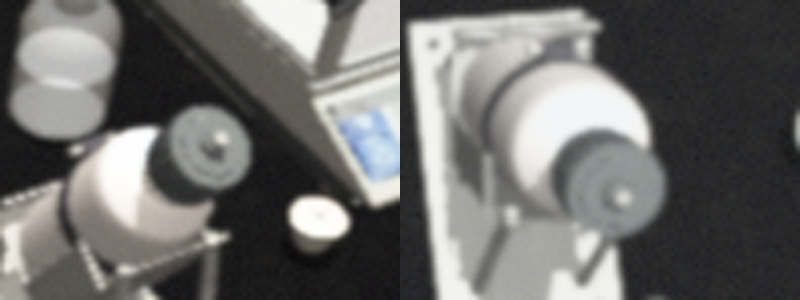

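View pics/s14.png

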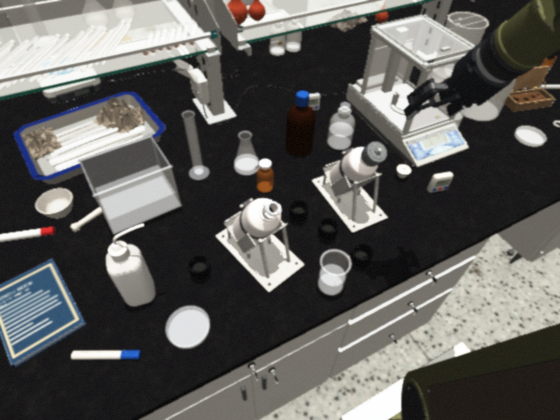

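```bash
python3 -c "
from h import *
for c,o in (('scene','scene0'),('top','top0')):
    im=viewer.get_image(c)
    for n in ('beaker','amber','wash_bottle'):
        for b in boxes_of(c,n)[:2]: print(c,n,round(b['confidence'],2),c2w(im,b['at']).round(3))
print(ctrl.job_done())"
```

```text
scene beaker 0.57 [0.394 0.027 0.062]
scene amber 0.95 [0.743 0.028 0.063]
scene wash_bottle 0.69 [0.557 0.429 0.137]
top beaker 0.63 [0.403 0.024 0.041]
top wash_bottle 0.97 [0.576 0.413 0.149]
the job is handed in; nothing more can be done
None
```

I moved the grey safety cap from the used bottle to the fresh one, locked it there, let go, and handed the job in at about 27 s with the gripper clear. No verdict was reported.

**What I did**
- **Unlocking:** I pressed the cap down with about 20 to 27 N, turned it 61° anticlockwise and lifted it off.
- **First try on the fresh bottle:** I was about 2 mm off its axis. The press peaked at 48 N and the cap slipped about 4.5 mm in the grip. I turned through 120° there without finding the gaps.
- **Second try:** I lifted off, re-measured and found the gaps by feel. I then regripped the cap on centre, pressed it to about 19 N and turned it clockwise until it met the stop at 2.8 N m.

**Checks before letting go**
- The cap rose about 6 mm into its pocket.
- It held a 16.6 N pull.
- It had roughly 15° of free play, then resisted turning back with 1.7 N m.

**Checks after letting go**
- The camera fit put the cap centre at z = 0.2206 m, against 0.221 m when it was locked on the used bottle.
- The beaker and wash bottle were where they started, within network accuracy. The amber bottle was confirmed by the scene camera only; the top camera missed it at the end.

**What disagreed:** one measurement of the fresh bottle's rim came out about 3 mm higher than the cap fits imply. Taken alone, it would mean the cap sits about 3 mm low. The pull, turning and height checks all point to locked, so I trusted those.

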